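# Sort the wood-burning bench after a session

### The job

Sort what is left on the wood-burning bench: lay the two burned rounds, burned side up, side by side in the dark wooden tray with the blue floor, the bare round the same way up as it lies in the pale blanks tray beside the one already there, and the burning pen lengthwise in the metal tray. Move the sample tile from the drying block to the sprung clip and press its lower edge down between the jaws until it is fully home on the foot, upright and centred along the jaws. Set things down rather than dropping them; the sequence is up to you.

Things in the scene. Friction and masses are not known exactly. Their poses are not given: they have to be found in the camera images.
- round_rosette: Loose slice of a branch with dark bark round its edge, a disc 54 mm across and 18 mm thick, lying flat on the bench, about 35 g; finished: its pale top carries a dark burned ring with an eight-petalled rosette. Origin at the centre of its underside, z up.
- round_tree: Loose slice of a branch with dark bark round its edge, a disc 54 mm across and 18 mm thick, lying flat on the bench, about 35 g; finished: its pale top carries a dark burned tree with a trunk and branches. Origin at the centre of its underside, z up.
- round_bare: Loose slice of a branch with dark bark round its edge, a disc 54 mm across and 18 mm thick, lying flat on the bench, about 35 g; a blank: its pale top is unburned, with only faint growth rings. Origin at the centre of its underside, z up.
- pen: Loose burning pen without lead, lying flat, 118 mm long, 40 g: light wooden handle of square section 18 x 18 mm with rounded edges, brass collar, steel ferrule, dark wire nib. x runs along it towards the nib, z up. Origin on the underside, 60 mm from the blunt end; the handle spans x = -60 to +24 mm, ferrule and nib +24 to +58. It balances at about x = -12 mm.
- tile: Loose plywood sample tile standing on edge in the middle groove of the drying block: 8 mm thick (x), 60 mm wide (y), 60 mm high (z), about 30 g, four burned tone bars on both faces. From above a pale strip 8 x 60 mm. Origin at the centre of its lower edge, z up; at the start the lower edge is 6 mm above the bench, the upper 66 mm.
- rack: Drying block of brown wood, 80 (x) x 70 (y) x 18 mm high, fixed to the bench, with three grooves along y; the middle groove, 12 mm wide with its floor 6 mm above the bench, holds the tile. Origin at the centre of its underside, z up.
- clip: Sprung edge clip, fixed: grey foot 80 x 80 x 12 mm, two upright steel jaws 58 mm long in y. They slide apart along x against springs: 4 mm apart low down, flaring to a mouth 26 mm wide 44 mm up. A tile pressed down between them, its faces across x, parts them (up to 12 N, 12 mm short of home; then 1 to 4 N) and stops on the foot. Origin at the underside, midway between the jaws, z up.
- finished_tray: Tray for finished rounds: dark wood with a blue cloth floor, 200 mm long along its y axis, 140 mm wide along x, fixed to the bench; floor 5 mm thick, walls 5 mm thick, rim 14 mm above the bench. Origin at the centre of its underside, z up. It starts empty and has room for two rounds side by side along y.
- blanks_tray: Tray for blanks: pale plywood, pale floor, 200 mm long along its y axis, 140 mm wide along x, fixed to the bench; floor 5 mm thick, walls 5 mm thick, rim 14 mm above the bench. Origin at the centre of its underside, z up. One bare round already lies in its +y half, centred about 50 mm from the middle (not the one to be sorted); the -y half is free.
- pen_tray: Tray for the burning pen: bare metal, 200 mm long along its y axis, 110 mm wide along x, fixed to the bench; floor 5 mm thick, walls 5 mm thick, rim 14 mm above the bench. Origin at the centre of its underside, z up. It starts empty.
There are look-alikes about, which are no part of the job. What is shaped like the round_rosette but purple is not meant.

How it is judged:
By the outcome, as a careful person would: the job done as asked, in the order asked, and still so for the second after the job is handed in, with the robot touching nothing.
It also fails if it takes over 125 s, if anything falls off the work surface, if the arm or the gripper's body presses on something with over 40 N, if the wrist force passes 120 N, or if a joint passes its speed limit or range.

### The arm

A 7-joint arm with a two-finger parallel gripper is mounted at the origin on the work surface. World frame = base frame: x ahead of the robot, y to its left, z up, the work surface at z = 0. Lengths are in m, angles in rad, forces in N, time in s.
With the tool pointing down it reaches from about 0.425 to 1.025 m from the base axis. Payload 9.4 kg.
Tool frame: the origin (TCP) lies at the very end of the fingers, on their centre line; the grasp point (between the pads) lies 19 mm behind it; z points along the fingers, y is the line along which they close (so a half turn about z gives the same grasp; the last joint's range is limited). The gripper opens to 85 mm and grips with 20 to 120 N. Pads are 22 mm wide; open, the fingers measure 114 mm over their backs; the gripper's body (76 mm by 85 mm) begins 54 mm behind the grasp point. The pads swing forward as they close: fully open they stand 13 mm farther back than shut.
Start: joints at [-1.27, 0.599, -0.003, 1.599, 0.002, 0.943, -0.08], TCP at [0.267, 0.674, 0.231] pointing down, gripper open.
Joint ranges: [-2.57, 2.57], [-0.35, 1.97], [-1.29, 1.29], [0.11, 2.56], [-1.05, 4.19], [0.11, 1.86], [-2.63, 2.63]. Speed limits (rad/s): [2.22, 2.22, 3.01, 3.01, 3.14, 3.14, 3.14].

### API

Orientations are given as a rotation vector (axis times angle).
In Python, from cell import state, imaging, workorder gives the robot as it stands.
- The arm moves only by the tool step_arm, never from a script. Its argument "moves" is a list that holds one entry, the list of rows, each a list of 7 numbers: the turn, a rotation vector about the tool's x, y, z in rad, then the shift along the tool's x, y, z in cm, then the opening, from -1 (shut) to 1 (fully open). In form: [[[wx, wy, wz, tx, ty, tz, grip], ...]]. A call has 1 to 10 rows; each row shifts and turns the commanded pose from where the row before left it, along the tool's axes as they then stand; what a row does not reach is not made up. A row lasts 1/10 s, in which the tool goes at most 50 mm and 8.59 degrees, less where a joint would pass 70% of its speed; a pose out of reach is approached as far as the arm can. A call with a gripper value outside its range is refused whole. The fingers move at their own pace and stop on an object; "squeeze" is the grip in N (left out, the last holds). Time passes only in rows, so rows that do not move let the fingers close. It gives the time, the measured TCP pose, the force, the opening and the grip force at its end, in the units of the state.
- state(): the state, without advancing time (a new reading comes with each control period).
- imaging.capture(name): name is "scene" or "top" or "wrist"; returns a dict with "image" (480x640x3 uint8, blue, green, red), "fx", "fy", "cx", "cy" (pixels), "camera_from_world" (4x4, takes a point from world to camera coordinates); the wrist camera has in their place "mount" (4x4, takes a point from camera to tool coordinates, whose origin is the TCP and whose axes are the flange's). Camera axes: x right, y up, looking along -z (the intrinsics and any distortion apply to the point x, -y, -z); pixel columns grow to the right and rows downward; lengths in m; the calibration is good to about 2 mm. A picture is of the moment at which its call begins: read the wrist's pose just before it. There is no depth.
- workorder.job_done(): hands the job in; it is judged then, once.
The state is a dict: "time_s": time; "joints": joint angles; "qd": joint speeds; "joint_torque": joint torques, N m; "tool_pos": TCP position; "tcp_rot": TCP orientation; "force": force on the tool from outside, world axes, zero at the start; "moment": the same for the moment, N m; "finger_gap": finger opening in m; "gripper_force": force on a finger pad.
Only numpy, scipy, OpenCV 4.12 (cv2) and the standard library are available. Lean on these libraries where they do the work, as an engineer would, in place of code of your own. Each camera call takes 0.05 s, during which the arm holds its last target. There are 200 camera calls.

## Working session

There is one attempt and no reset: what is moved stays moved. The work goes in short steps, Python scripts to look and compute and a tool call to move; the robot and the scene stay as the last step left them, time stands still between calls to the robot, and variables do not carry over. Pictures are saved under pics/ and viewed, at most 18 in all, crops included, and the job is handed in when it is done.

Besides the shell and the picture viewer there is one more tool, called after "Emit:" as a command line: name --argument value ..., lists and objects as JSON in quotes. step_arm: Moves the arm, as the interface text tells. Its arguments: {"type":"object","properties":{"moves":{"type":"array"},"squeeze":{"type":"number"}},"required":["moves"]}

```bash
mkdir -p pics; ls; cat > h.py <<'E'
import numpy as np, cv2
from scipy.spatial.transform import Rotation as R
from cell import state, imaging, workorder
def cap(name, fn=None):
    s=state(); c=imaging.capture(name)
    if 'mount' in c:
        T=np.eye(4); T[:3,:3]=R.from_rotvec(s['tcp_rot']).as_matrix(); T[:3,3]=s['tool_pos']
        c['W']=T@np.array(c['mount'])
    else: c['W']=np.linalg.inv(np.array(c['camera_from_world']))
    if fn: cv2.imwrite(fn,c['image'])
    return c
def ray(c,u,v,z):
    d=c['W'][:3,:3]@np.array([(u-c['cx'])/c['fx'],-(v-c['cy'])/c['fy'],-1.]); o=c['W'][:3,3]
    return o+d*(z-o[2])/d[2]
def proj(c,p):
    q=np.linalg.inv(c['W'])@np.append(p,1.); return c['cx']+c['fx']*q[0]/-q[2], c['cy']-c['fy']*q[1]/-q[2]
E
python3 - <<'E'
from h import *
print(state())
for n in ['scene','top']:
    c=cap(n,f'pics/{n}0.png'); print(n,[k for k in c],c['fx'],c['cx'],c['W'].round(3).tolist())
E
```

```text
pics
{'time_s': 0.0, 'joints': array([-1.26969492,  0.60018985, -0.00255453,  1.60011987,  0.00179509,
        0.94290977, -0.07980894]), 'qd': array([ 0.00075961, -0.00083988, -0.00224719, -0.0003307 ,  0.00208342,
       -0.00030308,  0.00205894]), 'joint_torque': array([-1.74628069e-03, -7.76437783e+01,  1.56451620e+00, -2.58009928e+01,
        1.24057711e-02,  8.89886229e-03, -4.72642341e-05]), 'tool_pos': array([0.26726966, 0.67342846, 0.23037361]), 'tcp_rot': array([-5.89807724e-01, -3.08555750e+00,  2.53794375e-03]), 'force': array([-0.80895397, -0.50787126, -0.14513057]), 'moment': array([-0.0622766 ,  0.0071126 ,  0.02141656]), 'gripper_force': 0.0, 'finger_gap': 0.08565640971508312}
scene ['image', 'fx', 'fy', 'cx', 'cy', 'camera_from_world', 'W'] 544.990326328636 335.6804985404887 [[0.627, -0.585, 0.515, 1.015], [0.779, 0.453, -0.434, -0.423], [0.02, 0.673, 0.739, 0.777], [0.0, 0.0, 0.0, 1.0]]
top ['image', 'fx', 'fy', 'cx', 'cy', 'camera_from_world', 'W'] 593.9071178714486 309.99692878820605 [[-0.013, 0.992, -0.129, 0.331], [-1.0, -0.015, -0.01, 0.003], [-0.012, 0.129, 0.992, 1.304], [0.0, 0.0, 0.0, 1.0]]
```

View pics/top0.png

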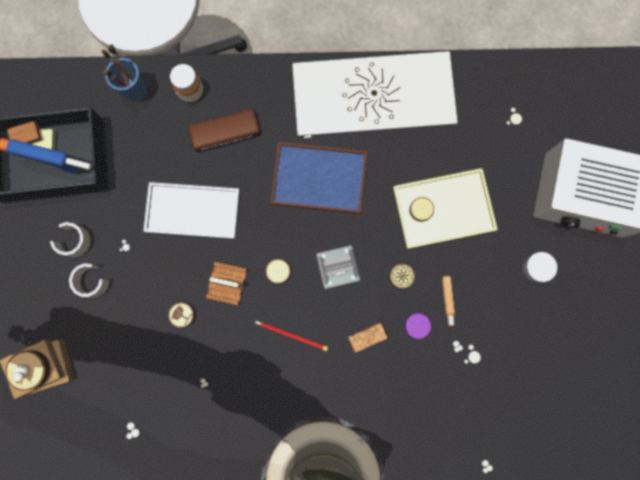

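View pics/scene0.png

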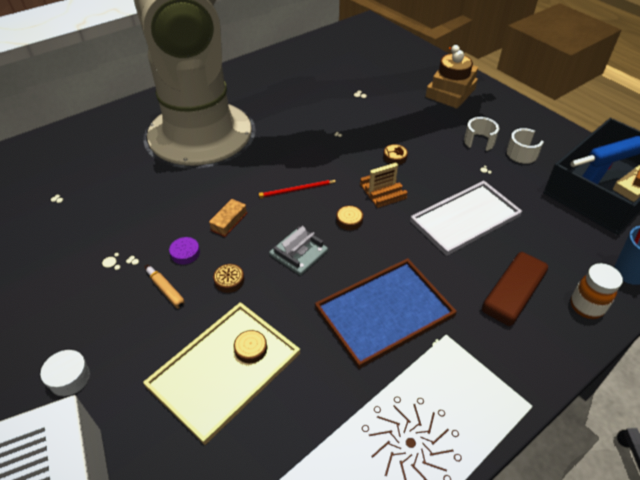

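The top view shows the finished tray at about (320,178) in blue, the blanks tray at (445,208) and the pen tray at (192,210). The rack with the tile is at (226,283) and the clip at (338,267).

Possible confusions:
- **Rosette:** (402,276), against the purple disc (418,326).
- **Tree:** (181,315), against the round thing on the wood block (25,370).
- **Bare round:** (278,271), against the one already in the blanks tray (422,208), the white caps (541,267) and the purple disc.
- **Pen:** the wooden handle with a steel tip (448,300), against the red pencil (290,335), the blue tool (40,152) and the cork block (367,337).

By the description I choose (402,276), (181,315), (278,271) and (448,300).

```bash
python3 - <<'E'
from h import *
c=cap('top'); im=c['image']; g=im.max(2)
a=np.hstack([cv2.resize(im[y-32:y+32,x-32:x+32],(256,256),interpolation=3) for x,y in [(402,276),(181,315),(278,271)]])
b=np.hstack([cv2.resize(im[y-32:y+32,x-32:x+32],(256,256),interpolation=3) for x,y in [(448,300),(226,283),(338,267)]])
cv2.imwrite('pics/crop.png',np.vstack([a,b]))
m=((g>75)*255).astype(np.uint8)
for ct in cv2.findContours(m,0,1)[0]:
    A=cv2.contourArea(ct)
    if A<250: continue
    (u,v),(w,h),t=cv2.minAreaRect(ct)
    if not(135<u<510 and 135<v<360): continue
    bx=cv2.boxPoints(((u,v),(w,h),t))
    P=[ray(c,*p,0.014) for p in bx]; C=ray(c,u,v,0.014)
    e=[P[1]-P[0],P[2]-P[1]]; l=[np.linalg.norm(k) for k in e]
    k=e[int(l[1]>l[0])]; print((round(u),round(v)),C.round(4),np.round(l,3),'long axis deg',round(np.degrees(np.arctan2(k[1],k[0]))%180,1))
s=cap('scene')
for n,(u,v),z in [('ros',(228,276),.018),('tree',(395,153),.018),('bare',(350,216),.018)]: print(n,ray(s,u,v,z).round(3))
c=cap('wrist','pics/w0.png'); print(c['W'].round(3),c['fx'])
E
```

```text
(367, 337) [ 0.2956 -0.1036  0.014 ] [0.083 0.044] long axis deg 114.1
(291, 335) [0.3019 0.0592 0.014 ] [0.015 0.171] long axis deg 68.6
(418, 326) [ 0.319  -0.2125  0.014 ] [0.058 0.057] long axis deg 89.2
(180, 315) [0.349  0.2988 0.014 ] [0.057 0.057] long axis deg 153.9
(448, 302) [ 0.3693 -0.281   0.014 ] [0.026 0.119] long axis deg 3.8
(402, 276) [ 0.4259 -0.1828  0.014 ] [0.057 0.057] long axis deg 177.9
(226, 283) [0.4159 0.2006 0.014 ] [0.087 0.081] long axis deg 167.5
(277, 271) [0.4406 0.0888 0.014 ] [0.057 0.057] long axis deg 89.2
(338, 267) [ 0.4483 -0.0434  0.014 ] [0.086 0.086] long axis deg 102.8
(191, 210) [0.5793 0.2794 0.014 ] [0.12  0.212] long axis deg 84.8
(445, 208) [ 0.5752 -0.2818  0.014 ] [0.215 0.15 ] long axis deg 100.9
(319, 177) [ 0.6492 -0.0053  0.014 ] [0.145 0.207] long axis deg 82.8
ros [ 0.429 -0.178  0.018]
tree [0.353 0.298 0.018]
bare [0.445 0.091 0.018]
[[ 0.369 -0.892 -0.261  0.2  ]
 [ 0.93   0.354  0.104  0.7  ]
 [-0.    -0.281  0.96   0.374]
 [ 0.     0.     0.     1.   ]] 410.559602109788
```

View pics/crop.png

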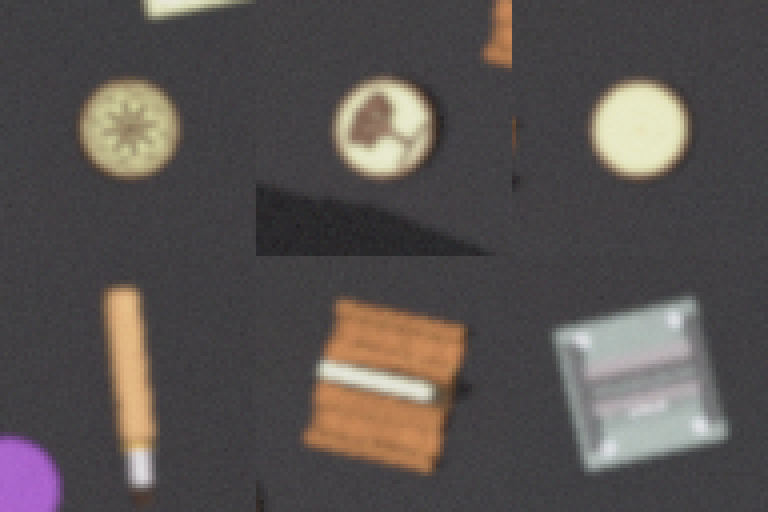

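The crop confirms the choices: top row is rosette, tree with trunk and branches, and bare round. Bottom row is the pen with its nib down in the image, the tile in the rack's middle groove, and the clip with its jaws. First I turn the tool so the fingers close roughly along world x.

Emit:
step_arm --moves '[[[0, 0, 0.131, 0, 0, 0, 1], [0, 0, 0.131, 0, 0, 0, 1], [0, 0, 0.131, 0, 0, 0, 1], [0, 0, 0.131, 0, 0, 0, 1], [0, 0, 0.131, 0, 0, 0, 1], [0, 0, 0.131, 0, 0, 0, 1], [0, 0, 0.131, 0, 0, 0, 1], [0, 0, 0.131, 0, 0, 0, 1], [0, 0, 0.131, 0, 0, 0, 1], [0, 0, 0.131, 0, 0, 0, 1]]]' --squeeze 30

```text
time_s: 1.25
tool_pos: [0.2673, 0.6738, 0.2312]
tcp_rot: [2.353, 2.082, -0.0]
force: [0.3, -0.6, 0.5]
finger_gap: 0.0854
gripper_force: 0.0
```

```bash
cat >> h.py <<'E'
def plan(p,ang=None):
    """turn to closing angle ang (deg, world, tool y), then shift in tool axes (cm)"""
    s=state(); M=R.from_rotvec(s['tcp_rot']).as_matrix(); a=np.degrees(np.arctan2(M[1,1],M[0,1]))
    d=0 if ang is None else (ang-a+90)%180-90
    b=np.radians(a+d); X=np.array([-np.sin(b),np.cos(b),0]); Y=np.array([np.cos(b),np.sin(b),0])
    e=np.array(p)-s['tool_pos']
    print('t',round(s['time_s'],2),'ang',round(a,1),'tilt',(M[:2,2]).round(4),'j7',round(s['joints'][6],2),'tcp',s['tool_pos'].round(4),'F',s['force'].round(1),
      '| wz',round(-np.radians(d),4),'shift cm',round(100*e@X,2),round(100*e@Y,2),round(-100*e[2],2))
E
python3 - <<'E'
from h import *
plan([.349,.299,.20],-7)
E
```

```text
t 1.25 ang -7.0 tilt [-0.0001 -0.0002] j7 -1.16 tcp [0.2673 0.6738 0.2312] F [ 0.3 -0.6  0.5] | wz -0.0 shift cm -36.21 12.68 3.12
```

Emit:
step_arm --moves '[[[0, 0, 0, -4, 1.4, 0.4, 1], [0, 0, 0, -4, 1.4, 0.4, 1], [0, 0, 0, -4, 1.4, 0.4, 1], [0, 0, 0, -4, 1.4, 0.4, 1], [0, 0, 0, -4, 1.4, 0.4, 1], [0, 0, 0, -4, 1.4, 0.4, 1], [0, 0, 0, -4, 1.4, 0.4, 1], [0, 0, 0, -4, 1.4, 0.3, 1], [0, 0, 0, -4.2, 1.5, 0, 1], [0, 0, 0, 0, 0, 0, 1]]]'

```text
time_s: 2.25
tool_pos: [0.3519, 0.2938, 0.2005]
tcp_rot: [2.354, 2.079, -0.003]
force: [-0.0, 0.9, 0.2]
finger_gap: 0.0855
gripper_force: 0.0
```

```bash
cat >> h.py <<'E'
def blobs(c,mask,z,amin=300):
    m=cv2.morphologyEx(mask.astype(np.uint8)*255,cv2.MORPH_CLOSE,np.ones((5,5)))
    for ct in cv2.findContours(m,0,1)[0]:
        if cv2.contourArea(ct)<amin: continue
        (u,v),wh,t=cv2.minAreaRect(ct); bx=cv2.boxPoints(((u,v),wh,t))
        P=[ray(c,*p,z) for p in bx]; C=sum(P)/4; e=[P[1]-P[0],P[2]-P[1]]; l=[np.linalg.norm(k) for k in e]; k=e[int(l[1]>l[0])]
        print((round(u),round(v)),C[:2].round(4),'size',np.round(l,4),'long',round(np.degrees(np.arctan2(k[1],k[0]))%180,1))
E
python3 - <<'E'
from h import *
plan([.349,.299,.20],-7)
c=cap('wrist','pics/w1.png'); im=c['image']; print(im.shape)
blobs(c,im.max(2)>80,.018)
print([np.round(proj(c,p)) for p in ([.349,.299,.018],[.416,.2,.018])])
E
```

```text
t 2.25 ang -7.1 tilt [-0.0008 -0.0019] j7 -0.69 tcp [0.3519 0.2938 0.2005] F [-0.   0.9  0.2] | wz -0.0016 shift cm 0.48 -0.35 0.05
(480, 640, 3)
(83, 472) [0.0816 0.0597] size [0.0374 0.0176] long 172.9
(440, 407) [0.4364 0.0917] size [0.0478 0.051 ] long 116.5
(313, 399) [0.3182 0.1154] size [0.0764 0.0074] long 68.7
(482, 340) [0.477  0.1576] size [0.0205 0.0827] long 122.1
(163, 340) [0.1941 0.1931] size [0.0829 0.0199] long 44.7
(409, 311) [0.4131 0.1935] size [0.1036 0.0798] long 76.6
(318, 200) [0.347  0.3022] size [0.0519 0.0517] long 37.3
(8, 106) [0.1244 0.4024] size [0.0265 0.0119] long 70.4
(578, 179) [0.5546 0.2847] size [0.089  0.2075] long 95.1
[array([320., 204.]), array([411., 306.])]
```

View pics/w1.png

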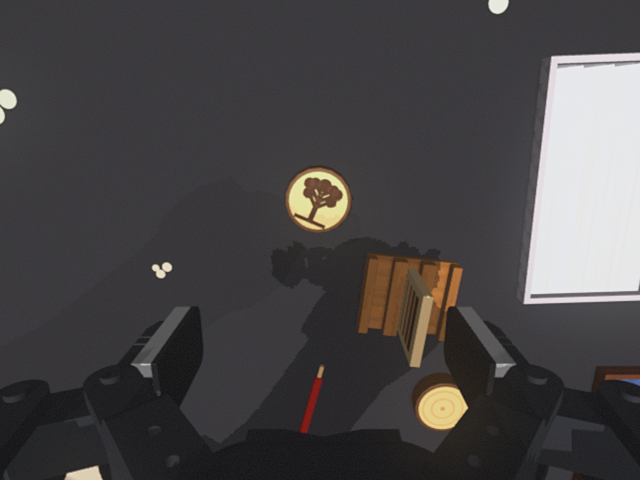

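The wrist view shows the tree round at (318,200), upright and clear. The rack with the tile is at (410,311), the bare round at (440,407) and the pen tray on the right. I go down on the tree round.

Emit:
step_arm --moves '[[[0, 0, 0, 0.14, -0.12, 3, 1], [0, 0, 0, 0, 0, 4, 1], [0, 0, 0, 0, 0, 4, 1], [0, 0, 0, 0, 0, 4, 1], [0, 0, 0, 0, 0, 3, 1], [0, 0, 0, 0, 0, 1.5, 1], [0, 0, 0, 0, 0, 0.4, 1], [0, 0, 0, 0, 0, 0, 1]]]'

```text
time_s: 3.1
tool_pos: [0.3496, 0.3028, 0.0064]
tcp_rot: [-2.345, -2.087, 0.004]
force: [0.3, -0.4, 0.3]
finger_gap: 0.0854
gripper_force: 0.0
```

Emit:
step_arm --moves '[[[0, 0, 0, 0, 0, 0, 0], [0, 0, 0, 0, 0, 0, 0], [0, 0, 0, 0, 0, 0, -0.2], [0, 0, 0, 0, 0, 0, -0.5], [0, 0, 0, 0, 0, 0, -0.5], [0, 0, 0, 0, 0, 0, -0.5], [0, 0, 0, 0, 0, 0, -0.5]]]'

```text
time_s: 3.8
tool_pos: [0.35, 0.3022, 0.0082]
tcp_rot: [-2.345, -2.086, 0.001]
force: [-0.7, 1.1, 7.4]
finger_gap: 0.0523
gripper_force: 30.8
```

```bash
python3 - <<'E'
from h import *
plan([.6492,-.0053,.15],-7.2)
c=cap('wrist','pics/w2.png')
E
```

```text
t 3.8 ang -6.7 tilt [-0.0022  0.0018] j7 -0.22 tcp [0.35   0.3022 0.0082] F [-0.7  1.1  7.4] | wz 0.009 shift cm -26.76 33.54 -14.18
```

View pics/w2.png

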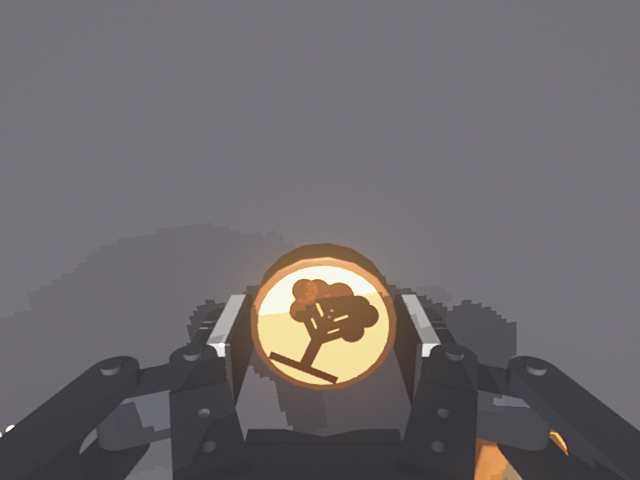

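The tree round sits centred between the pads at (322,320), with a 30 N grip. I lift and carry it to the finished tray.

Emit:
step_arm --moves '[[[0, 0, 0, 0, 0, -1, -0.5], [0, 0, 0, 0, 0, -3, -0.5], [0, 0, 0, 0, 0, -4, -0.5], [0, 0, 0, -1, 1.5, -4, -0.5], [0, 0, 0, -2, 3, -2, -0.5], [0, 0, 0, -2.5, 3.8, 0, -0.5], [0, 0, 0, -2.5, 3.8, 0, -0.5], [0, 0, 0, -2.5, 3.8, 0, -0.5], [0, 0, 0, -2.5, 3.8, 0, -0.5], [0, 0, 0, -2.5, 3.8, 0, -0.5]]]'

```text
time_s: 4.85
tool_pos: [0.5666, 0.1187, 0.1472]
tcp_rot: [-2.346, -2.086, 0.002]
force: [-0.2, 0.9, -0.7]
finger_gap: 0.0525
gripper_force: 31.7
```

Emit:
step_arm --moves '[[[0, 0, 0, -2.5, 3.8, 0, -0.5], [0, 0, 0, -2, 3, 0, -0.5], [0, 0, 0, -1.5, 2, 0, -0.5], [0, 0, 0, -0.5, 1, 0, -0.5], [0, 0, 0, 0, 0, 0, -0.5], [0, 0, 0, 0, 0, 0, -0.5], [0, 0, 0, 0, 0, 0, -0.5]]]'

```text
time_s: 5.55
tool_pos: [0.6541, 0.0459, 0.1465]
tcp_rot: [-2.343, -2.088, 0.003]
force: [0.7, 0.3, -0.4]
finger_gap: 0.0518
gripper_force: 31.7
```

```bash
python3 - <<'E'
from h import *
plan([.6551,.0413,.15],-7.2); print(state()['finger_gap'])
c=cap('wrist','pics/w3.png'); im=c['image']
h=cv2.cvtColor(im,cv2.COLOR_BGR2HSV); blobs(c,(h[...,0]>95)&(h[...,0]<130)&(h[...,1]>90)&(h[...,2]>40),.005)
E
```

```text
t 5.55 ang -6.6 tilt [-0.0038  0.0012] j7 0.15 tcp [0.6541 0.0459 0.1465] F [ 0.7  0.3 -0.4] | wz 0.0105 shift cm -0.45 0.16 -0.35
0.051835085034860576
(323, 370) [ 0.6381 -0.0748] size [0.1251 0.043 ] long 173.5
(325, 228) [0.6525 0.0395] size [0.1052 0.1284] long 173.0
```

View pics/w3.png

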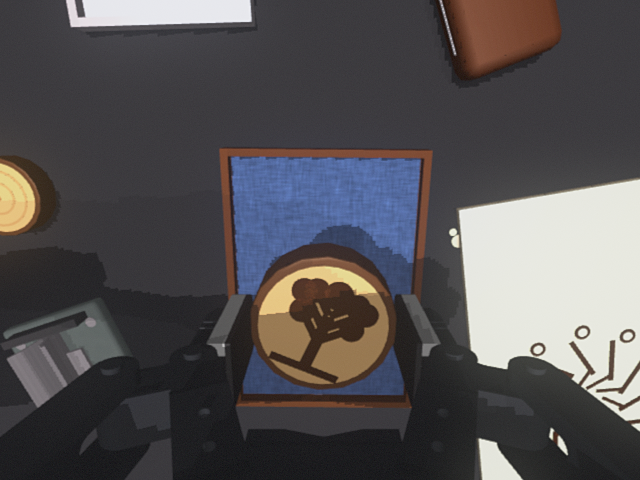

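The tray is below: its blue floor runs from the top edge (row 155) to the bottom edge (row 400), and the tree round is still held at (322,320). I lower it into the +y half.

Emit:
step_arm --moves '[[[0, 0, 0.01, -0.3, 0, 2, -0.5], [0, 0, 0, 0, 0, 3.5, -0.5], [0, 0, 0, 0, 0, 3.5, -0.5], [0, 0, 0, 0, 0, 2, -0.5], [0, 0, 0, 0, 0, 1.2, -0.5], [0, 0, 0, 0, 0, 0.5, -0.5], [0, 0, 0, 0, 0, 0.2, -0.5], [0, 0, 0, 0, 0, 0, -0.5], [0, 0, 0, 0, 0, 0, -0.5]]]'

```text
time_s: 6.5
tool_pos: [0.6552, 0.0413, 0.0187]
tcp_rot: [-2.357, -2.075, 0.001]
force: [0.1, 0.1, -0.1]
finger_gap: 0.0519
gripper_force: 31.7
```

Emit:
step_arm --moves '[[[0, 0, 0, 0, 0, 0.1, -0.5], [0, 0, 0, 0, 0, 0.1, -0.5], [0, 0, 0, 0, 0, 0.1, -0.5], [0, 0, 0, 0, 0, 0, -0.5], [0, 0, 0, 0, 0, 0, -0.5]]]'

```text
time_s: 7.0
tool_pos: [0.6546, 0.0412, 0.0146]
tcp_rot: [-2.356, -2.075, 0.003]
force: [-0.1, 0.4, -0.4]
finger_gap: 0.0522
gripper_force: 31.7
```

Emit:
step_arm --moves '[[[0, 0, 0, 0, 0, 0.1, -0.5], [0, 0, 0, 0, 0, 0.1, -0.5], [0, 0, 0, 0, 0, 0, -0.5], [0, 0, 0, 0, 0, 0, -0.5]]]'

```text
time_s: 7.4
tool_pos: [0.6547, 0.0412, 0.0133]
tcp_rot: [-2.356, -2.074, 0.002]
force: [-2.3, 0.2, 7.3]
finger_gap: 0.0523
gripper_force: 32.5
```

Emit:
step_arm --moves '[[[0, 0, 0, 0, 0, 0, 0.4], [0, 0, 0, 0, 0, 0, 0.6], [0, 0, 0, 0, 0, 0, 0.6], [0, 0, 0, 0, 0, -1, 0.6], [0, 0, 0, 0, 0, -3, 0.6], [0, 0, 0, 0, 0, -4, 1], [0, 0, 0, 0, 0, -4, 1], [0, 0, 0, 0, 0, -4, 1], [0, 0, 0, 0, 0, -2, 1], [0, 0, 0, 0, 0, 0, 1]]]'

```text
time_s: 8.4
tool_pos: [0.6566, 0.0409, 0.1967]
tcp_rot: [2.357, 2.075, 0.005]
force: [0.2, 0.4, 0.7]
finger_gap: 0.0854
gripper_force: 0.0
```

```bash
python3 - <<'E'
from h import *
plan([.4265,-.18,.19],-7)
c=cap('wrist','pics/w4.png'); im=c['image']
h=cv2.cvtColor(im,cv2.COLOR_BGR2HSV); blobs(c,(h[...,0]<40)&(h[...,1]>60)&(h[...,2]>110),.023)
E
```

```text
t 8.4 ang -7.3 tilt [0.0031 0.0013] j7 0.12 tcp [0.6566 0.0409 0.1967] F [0.2 0.4 0.7] | wz -0.0051 shift cm -24.73 -20.15 0.67
(302, 430) [ 0.6101 -0.1616] size [0.0329 0.02  ] long 9.1
(320, 213) [0.6529 0.0407] size [0.0502 0.0517] long 83.8
(41, 182) [0.443  0.0926] size [0.0494 0.0494] long 32.0
(320, 210) [0.6535 0.0411] size [0.1352 0.1147] long 173.6
(467, 24) [0.7726 0.1613] size [0.0487 0.0472] long 7.5
(9, 44) [0.4514 0.1893] size [0.0123 0.058 ] long 71.1
```

Emit:
step_arm --moves '[[[0, 0, 0, -1.5, -1.2, 0, 1], [0, 0, 0, -3, -2.5, 0, 1], [0, 0, 0, -3.5, -2.8, 0, 1], [0, 0, 0, -3.5, -2.8, 0, 1], [0, 0, 0, -3.5, -2.8, 0, 1], [0, 0, 0, -3.5, -2.8, 0, 1], [0, 0, 0, -3, -2.5, 0, 1], [0, 0, 0, -2.2, -1.8, 0, 1], [0, 0, 0, -1, -1, 0, 1], [0, 0, 0, 0, 0, 0, 1]]]'

```text
time_s: 9.45
tool_pos: [0.4219, -0.1789, 0.1929]
tcp_rot: [-2.358, -2.071, 0.004]
force: [-0.2, 0.2, 0.0]
finger_gap: 0.0853
gripper_force: 0.0
```

Emit:
step_arm --moves '[[[0, 0, 0, 0, 0, 0, 1], [0, 0, 0, 0, 0, 0, 1], [0, 0, 0, 0, 0, 0, 1]]]'

```text
time_s: 9.75
tool_pos: [0.4243, -0.1774, 0.1929]
tcp_rot: [-2.354, -2.077, 0.003]
force: [-0.6, -0.3, 0.0]
finger_gap: 0.0856
gripper_force: 0.0
```

```bash
python3 - <<'E'
from h import *
plan([.4265,-.18,.006],-7)
c=cap('wrist','pics/w5.png'); im=c['image']
h=cv2.cvtColor(im,cv2.COLOR_BGR2HSV); blobs(c,(h[...,0]<40)&(h[...,1]>60)&(h[...,2]>90),.018)
E
```

```text
t 9.75 ang -7.2 tilt [-0.0029  0.0004] j7 0.55 tcp [ 0.4243 -0.1774  0.1929] F [-0.6 -0.3  0. ] | wz -0.0028 shift cm -0.24 0.25 18.69
(288, 327) [ 0.3798 -0.2734] size [0.0867 0.0208] long 4.3
(510, 247) [ 0.5697 -0.2253] size [0.0532 0.0611] long 141.7
(326, 212) [ 0.4245 -0.1781] size [0.0518 0.0513] long 37.6
(518, 292) [ 0.5764 -0.2729] size [0.1395 0.2026] long 107.3
(140, 131) [ 0.2942 -0.0994] size [0.0436 0.0779] long 112.9
(572, 37) [ 0.6121 -0.0741] size [0.093  0.0487] long 172.8
```

View pics/w5.png

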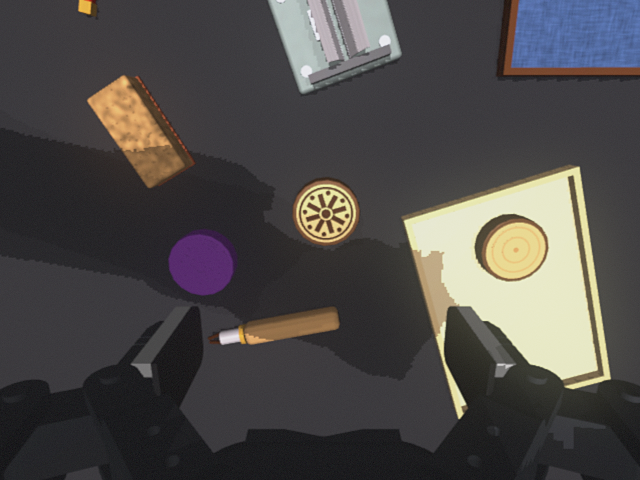

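The rosette is at (326,212), with the purple look-alike at (201,263) left alone. The pen lies at (275,327). I pick up the rosette.

Emit:
step_arm --moves '[[[0, 0, 0, -0.07, 0.03, 3, 1], [0, 0, 0, 0, 0, 4, 1], [0, 0, 0, 0, 0, 4, 1], [0, 0, 0, 0, 0, 3.5, 1], [0, 0, 0, 0, 0, 2.4, 1], [0, 0, 0, 0, 0, 1.2, 1], [0, 0, 0, 0, 0, 0.4, 1], [0, 0, 0, 0, 0, 0, 0.6], [0, 0, 0, 0, 0, 0, 0.4]]]'

```text
time_s: 10.7
tool_pos: [0.4234, -0.1787, 0.0081]
tcp_rot: [-2.356, -2.075, 0.003]
force: [-0.3, -0.5, -1.2]
finger_gap: 0.0604
gripper_force: 0.0
```

Emit:
step_arm --moves '[[[0, 0, 0, 0, 0, 0, 0], [0, 0, 0, 0, 0, 0, -0.2], [0, 0, 0, 0, 0, 0, -0.5], [0, 0, 0, 0, 0, 0, -0.5], [0, 0, 0, 0, 0, 0, -0.5]]]'

```text
time_s: 11.2
tool_pos: [0.4235, -0.1788, 0.0087]
tcp_rot: [-2.357, -2.076, 0.002]
force: [-0.1, 0.2, 7.9]
finger_gap: 0.0521
gripper_force: 31.4
```

```bash
python3 - <<'E'
from h import *
plan([.6425,-.052,.15],-7); print(state()['finger_gap'])
E
```

```text
t 11.2 ang -7.3 tilt [-0.0016  0.0003] j7 0.92 tcp [ 0.4235 -0.1788  0.0087] F [-0.1  0.2  7.9] | wz -0.0044 shift cm 15.25 20.19 -14.13
0.05213599034377164
```

Emit:
step_arm --moves '[[[0, 0, 0, 0, 0, -1, -0.5], [0, 0, 0, 0, 0, -3, -0.5], [0, 0, 0, 0, 0, -4, -0.5], [0, 0, 0, 1, 1.3, -4, -0.5], [0, 0, 0, 2, 2.7, -2, -0.5], [0, 0, 0, 2.5, 3.3, 0, -0.5], [0, 0, 0, 2.5, 3.3, 0, -0.5], [0, 0, 0, 2.5, 3.3, 0, -0.5], [0, 0, 0, 2.3, 3, 0, -0.5], [0, 0, 0, 1.6, 2, 0, -0.5]]]'

```text
time_s: 12.2
tool_pos: [0.6313, -0.0577, 0.1476]
tcp_rot: [-2.354, -2.078, 0.002]
force: [-0.9, -1.0, -0.9]
finger_gap: 0.0523
gripper_force: 31.6
```

Emit:
step_arm --moves '[[[0, 0, 0, 0.8, 0.6, 0, -0.5], [0, 0, 0, 0, 0, 0, -0.5], [0, 0, 0, 0, 0, 0, -0.5], [0, 0, 0, 0, 0, 0, -0.5]]]'

```text
time_s: 12.6
tool_pos: [0.6349, -0.0542, 0.1479]
tcp_rot: [-2.358, -2.072, 0.004]
force: [0.0, -0.0, -0.6]
finger_gap: 0.0523
gripper_force: 31.6
```

```bash
python3 - <<'E'
from h import *
plan([.6425,-.052,.0155],-7)
E
```

```text
t 12.6 ang -7.4 tilt [-0.0034  0.0002] j7 0.42 tcp [ 0.6349 -0.0542  0.1479] F [ 0.  -0.  -0.6] | wz -0.0068 shift cm 0.31 0.73 13.24
```

Emit:
step_arm --moves '[[[0, 0, -0.007, 0.3, 0.7, 2, -0.5], [0, 0, 0, 0, 0, 3.5, -0.5], [0, 0, 0, 0, 0, 3.5, -0.5], [0, 0, 0, 0, 0, 2, -0.5], [0, 0, 0, 0, 0, 1.3, -0.5], [0, 0, 0, 0, 0, 0.6, -0.5], [0, 0, 0, 0, 0, 0.2, -0.5], [0, 0, 0, 0, 0, 0, -0.5], [0, 0, 0, 0, 0, 0.1, -0.5], [0, 0, 0, 0, 0, 0, -0.5]]]'

```text
time_s: 13.6
tool_pos: [0.6436, -0.0507, 0.0164]
tcp_rot: [-2.349, -2.084, 0.001]
force: [-0.2, 0.2, -0.4]
finger_gap: 0.0522
gripper_force: 31.6
```

Emit:
step_arm --moves '[[[0, 0, 0, 0, 0, 0.1, -0.5], [0, 0, 0, 0, 0, 0.1, -0.5], [0, 0, 0, 0, 0, 0, -0.5], [0, 0, 0, 0, 0, 0, -0.5]]]'

```text
time_s: 14.0
tool_pos: [0.6433, -0.0506, 0.0139]
tcp_rot: [-2.349, -2.083, 0.002]
force: [0.1, 0.5, 3.9]
finger_gap: 0.0522
gripper_force: 32.0
```

Contact at the expected height. I release and go on to the bare round.

Emit:
step_arm --moves '[[[0, 0, 0, 0, 0, 0, 0.4], [0, 0, 0, 0, 0, 0, 0.6], [0, 0, 0, 0, 0, 0, 0.6], [0, 0, 0, 0, 0, -1, 0.6], [0, 0, 0, 0, 0, -3, 0.6], [0, 0, 0, 0, 0, -4, 1], [0, 0, 0, 0, 0, -4, 1], [0, 0, 0, 0, 0, -4, 1], [0, 0, 0, 0, 0, -2, 1], [0, 0, 0, 0, 0, 0, 1]]]'

```text
time_s: 15.0
tool_pos: [0.645, -0.0514, 0.1976]
tcp_rot: [2.35, 2.083, 0.004]
force: [-0.2, -1.1, -0.2]
finger_gap: 0.0854
gripper_force: 0.0
```

```bash
python3 - <<'E'
from h import *
plan([.440,.092,.19],-7)
c=cap('wrist','pics/w6.png'); im=c['image']
h=cv2.cvtColor(im,cv2.COLOR_BGR2HSV); blobs(c,(h[...,0]<40)&(h[...,1]>60)&(h[...,2]>110),.023)
E
```

```text
t 15.0 ang -6.9 tilt [0.0029 0.0005] j7 0.38 tcp [ 0.645  -0.0514  0.1976] F [-0.2 -1.1 -0.2] | wz 0.0019 shift cm 11.73 -22.1 0.76
(196, 420) [ 0.5044 -0.2317] size [0.0115 0.0585] long 101.2
(267, 405) [ 0.5718 -0.2245] size [0.0533 0.0536] long 160.7
(284, 369) [ 0.594  -0.1898] size [0.0778 0.1428] long 150.9
(320, 210) [ 0.642  -0.0496] size [0.0495 0.0517] long 84.2
(320, 88) [0.6534 0.0403] size [0.0505 0.0522] long 84.4
(27, 52) [0.4493 0.0895] size [0.0374 0.0512] long 72.8
(318, 122) [0.6478 0.0109] size [0.1723 0.1354] long 78.0
```

Emit:
step_arm --moves '[[[0, 0, 0, 0.7, -1.3, 0, 1], [0, 0, 0, 1.4, -2.6, 0, 1], [0, 0, 0, 1.8, -3.4, 0, 1], [0, 0, 0, 1.8, -3.4, 0, 1], [0, 0, 0, 1.8, -3.4, 0, 1], [0, 0, 0, 1.8, -3.4, 0, 1], [0, 0, 0, 1.5, -2.8, 0.2, 1], [0, 0, 0, 0.9, -1.8, 0.5, 1], [0, 0, -0.1, 0, 0, 0, 1], [0, 0, -0.1, 0, 0, 0, 1]]]'

```text
time_s: 16.05
tool_pos: [0.4357, 0.0926, 0.1862]
tcp_rot: [-2.121, -2.312, 0.007]
force: [-0.7, 0.6, 0.5]
finger_gap: 0.0853
gripper_force: 0.0
```

Emit:
step_arm --moves '[[[0, 0, -0.1, 0, 0, 0, 1], [0, 0, 0, 0, 0, 0, 1], [0, 0, 0, 0, 0, 0, 1], [0, 0, 0, 0, 0, 0, 1]]]'

```text
time_s: 16.45
tool_pos: [0.4376, 0.0917, 0.1869]
tcp_rot: [-2.014, -2.408, 0.004]
force: [-0.4, -0.4, 0.3]
finger_gap: 0.0856
gripper_force: 0.0
```

```bash
python3 - <<'E'
from h import *
plan([.440,.092,.008],10.9)
c=cap('wrist','pics/w7.png'); im=c['image']
h=cv2.cvtColor(im,cv2.COLOR_BGR2HSV); blobs(c,(h[...,0]<40)&(h[...,1]>60)&(h[...,2]>90),.018)
E
```

```text
t 16.45 ang 10.2 tilt [-0.0036 -0.    ] j7 0.36 tcp [0.4376 0.0917 0.1869] F [-0.4 -0.4  0.3] | wz -0.0125 shift cm -0.02 0.24 17.89
(571, 320) [0.6567 0.0388] size [0.0522 0.0531] long 117.9
(550, 260) [0.6209 0.0856] size [0.1258 0.066 ] long 27.8
(328, 214) [0.4392 0.0918] size [0.051  0.0526] long 101.7
(154, 209) [0.3043 0.0676] size [0.1609 0.0075] long 68.4
(321, 50) [0.4136 0.2053] size [0.0722 0.0793] long 168.8
```

View pics/w7.png

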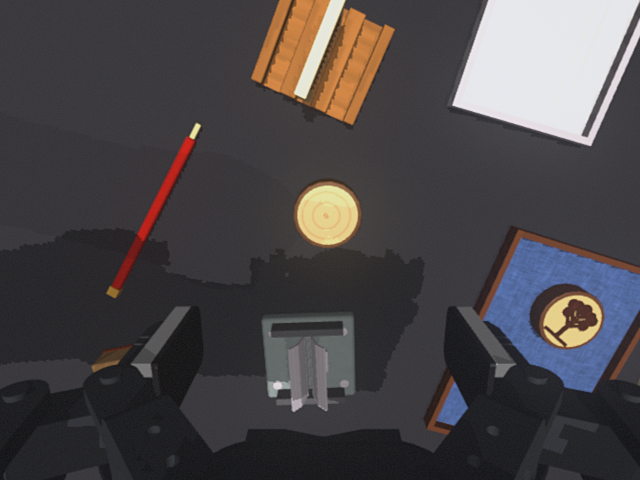

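The bare round is at (328,214), and the tree round lies in the blue tray at (571,320). I pick up the bare round.

Emit:
step_arm --moves '[[[0, 0, -0.012, 0, 0.15, 3, 1], [0, 0, 0, 0, 0, 4, 1], [0, 0, 0, 0, 0, 4, 1], [0, 0, 0, 0, 0, 3.3, 1], [0, 0, 0, 0, 0, 2, 1], [0, 0, 0, 0, 0, 1.1, 1], [0, 0, 0, 0, 0, 0.4, 1], [0, 0, 0, 0, 0, 0, 0.6], [0, 0, 0, 0, 0, 0, 0.4]]]'

```text
time_s: 17.4
tool_pos: [0.4392, 0.092, 0.0092]
tcp_rot: [-1.998, -2.422, 0.003]
force: [0.1, -0.0, 0.6]
finger_gap: 0.0601
gripper_force: 0.0
```

Emit:
step_arm --moves '[[[0, 0, 0, 0, 0, 0, 0], [0, 0, 0, 0, 0, 0, -0.2], [0, 0, 0, 0, 0, 0, -0.5], [0, 0, 0, 0, 0, 0, -0.5], [0, 0, 0, 0, 0, 0, -0.5]]]'

```text
time_s: 17.9
tool_pos: [0.4394, 0.0921, 0.0099]
tcp_rot: [-1.997, -2.423, 0.001]
force: [-1.7, -1.0, 7.4]
finger_gap: 0.0521
gripper_force: 31.1
```

```bash
python3 - <<'E'
from h import *
C=np.array([.574,-.279]);y=np.array([-np.sin(np.radians(10.9)),np.cos(np.radians(10.9))]); t=C-.05*y; print(t)
plan([*t,.15],10.9); print(state()['finger_gap'])
E
```

```text
[ 0.58345477 -0.32809794]
t 17.9 ang 11.0 tilt [-0.0019  0.0005] j7 0.89 tcp [0.4394 0.0921 0.0099] F [-1.7 -1.   7.4] | wz 0.0016 shift cm -43.99 6.2 -14.01
0.05213831812839285
```

Emit:
step_arm --moves '[[[0, 0, 0, 0, 0, -1, -0.5], [0, 0, 0, 0, 0, -3, -0.5], [0, 0, 0, 0, 0, -4, -0.5], [0, 0, 0, -1, 0.2, -4, -0.5], [0, 0, 0, -2.5, 0.3, -2, -0.5], [0, 0, 0, -4, 0.6, 0, -0.5], [0, 0, 0, -4.5, 0.6, 0, -0.5], [0, 0, 0, -4.5, 0.6, 0, -0.5], [0, 0, 0, -4.5, 0.6, 0, -0.5], [0, 0, 0, -4.5, 0.6, 0, -0.5]]]'

```text
time_s: 18.9
tool_pos: [0.5228, -0.1532, 0.1492]
tcp_rot: [-1.997, -2.422, 0.003]
force: [0.9, 0.1, -0.4]
finger_gap: 0.0518
gripper_force: 31.7
```

Emit:
step_arm --moves '[[[0, 0, 0, -4.5, 0.7, 0, -0.5], [0, 0, 0, -4.5, 0.7, 0, -0.5], [0, 0, 0, -4.5, 0.6, 0, -0.5], [0, 0, 0, -3, 0.5, 0, -0.5], [0, 0, 0, -1.5, 0.2, 0, -0.5], [0, 0, 0, -0.5, 0, 0, -0.5], [0, 0, 0, 0, 0, 0, -0.5], [0, 0, 0, 0, 0, 0, -0.5], [0, 0, 0, 0, 0, 0, -0.5]]]'

```text
time_s: 19.8
tool_pos: [0.5845, -0.3261, 0.1487]
tcp_rot: [-1.994, -2.423, 0.001]
force: [0.6, 0.3, -0.8]
finger_gap: 0.0519
gripper_force: 31.7
```

```bash
python3 - <<'E'
from h import *
plan([.5835,-.328,.0165],10.9)
c=cap('wrist','pics/w8.png'); im=c['image']
h=cv2.cvtColor(im,cv2.COLOR_BGR2HSV); blobs(c,im.max(2)>90,.005)
for z in(.005,.014,.023): print(z,[ray(c,u,v,z)[:2].round(4) for u,v in [(322,320)]])
E
```

```text
t 19.8 ang 11.1 tilt [-0.0031  0.0015] j7 1.18 tcp [ 0.5845 -0.3261  0.1487] F [ 0.6  0.3 -0.8] | wz 0.0033 shift cm -0.16 -0.13 13.22
(291, 431) [ 0.5918 -0.5099] size [0.0478 0.095 ] long 166.0
(89, 357) [ 0.4208 -0.4706] size [0.0887 0.0315] long 38.3
(323, 322) [ 0.5983 -0.4067] size [0.0966 0.0998] long 115.8
(48, 95) [ 0.3874 -0.2763] size [0.019  0.0639] long 4.1
(606, 154) [ 0.7661 -0.2469] size [0.0422 0.1518] long 113.1
(324, 164) [ 0.5781 -0.2976] size [0.1451 0.2276] long 105.7
0.005 [array([ 0.5969, -0.4026])]
0.014 [array([ 0.5961, -0.398 ])]
0.023 [array([ 0.5952, -0.3934])]
```

View pics/w8.png

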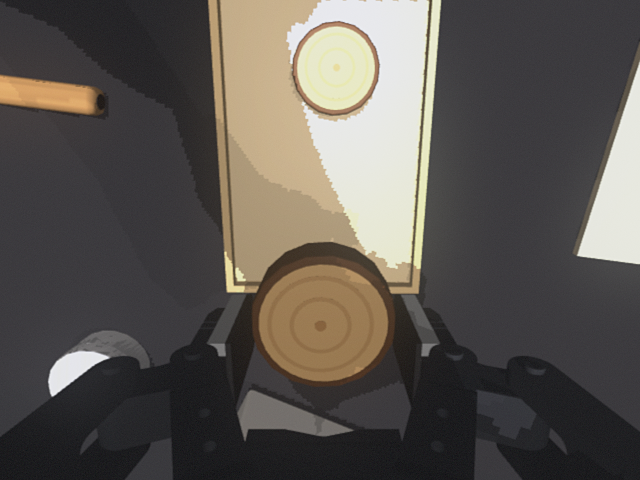

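```bash
python3 - <<'E'
from h import *
c=cap('wrist')
print(ray(c,324,284,.005),ray(c,324,291,.014), proj(c,[.5835,-.328,.005]), ray(c,336,67,.023))
E
```

```text
[ 0.59284677 -0.3732973   0.005     ] [ 0.59318517 -0.37504903  0.014     ] (np.float64(323.4124243089679), np.float64(224.3427686140794)) [ 0.57112543 -0.22518218  0.023     ]
```

The -y half of the blanks tray is empty. Its end wall is at row 287, the existing blank is at (336,67), and the landing spot projects to (323,224). I lower the round.

Emit:
step_arm --moves '[[[0, 0, 0, -0.15, -0.1, 2, -0.5], [0, 0, 0, 0, 0, 3.5, -0.5], [0, 0, 0, 0, 0, 3.5, -0.5], [0, 0, 0, 0, 0, 2, -0.5], [0, 0, 0, 0, 0, 1.2, -0.5], [0, 0, 0, 0, 0, 0.6, -0.5], [0, 0, 0, 0, 0, 0.3, -0.5], [0, 0, 0, 0, 0, 0.1, -0.5], [0, 0, 0, 0, 0, 0, -0.5], [0, 0, 0, 0, 0, 0, -0.5]]]'

```text
time_s: 20.9
tool_pos: [0.5838, -0.3298, 0.0175]
tcp_rot: [-1.997, -2.423, 0.002]
force: [-0.5, 0.8, 0.3]
finger_gap: 0.0519
gripper_force: 31.7
```

Emit:
step_arm --moves '[[[0, 0, 0, 0, 0, 0.1, -0.5], [0, 0, 0, 0, 0, 0.1, -0.5], [0, 0, 0, 0, 0, 0, -0.5], [0, 0, 0, 0, 0, 0, -0.5]]]'

```text
time_s: 21.3
tool_pos: [0.5836, -0.3296, 0.015]
tcp_rot: [-1.997, -2.423, 0.002]
force: [-0.6, 1.0, 4.6]
finger_gap: 0.0518
gripper_force: 32.1
```

Emit:
step_arm --moves '[[[0, 0, 0, 0, 0, 0, 0.4], [0, 0, 0, 0, 0, 0, 0.6], [0, 0, 0, 0, 0, 0, 0.6], [0, 0, 0, 0, 0, -1, 0.6], [0, 0, 0, 0, 0, -3, 0.6], [0, 0, 0, 0, 0, -4, 1], [0, 0, 0, 0, 0, -4, 1], [0, 0, 0, 0, 0, -4, 1], [0, 0, 0, 0, 0, -2, 1], [0, 0, 0, 0, 0, 0, 1]]]'

```text
time_s: 22.3
tool_pos: [0.5849, -0.3308, 0.1988]
tcp_rot: [1.997, 2.422, -0.0]
force: [0.6, 0.3, 0.1]
finger_gap: 0.0855
gripper_force: 0.0
```

Emit:
step_arm --moves '[[[0, 0, 0.14, 0, 0, 0, 1], [0, 0, 0.14, 0, 0, 0, 1], [0, 0, 0.14, 0, 0, 0, 1], [0, 0, 0.14, 0, 0, 0, 1], [0, 0, 0.14, 0, 0, 0, 1], [0, 0, 0.14, 0, 0, 0, 1], [0, 0, 0.14, 0, 0, 0, 1], [0, 0, 0.14, 0, 0, 0, 1], [0, 0, 0.14, 0, 0, 0, 1], [0, 0, 0.14, 0, 0, 0, 1]]]'

```text
time_s: 23.3
tool_pos: [0.5835, -0.3293, 0.1941]
tcp_rot: [-3.09, -0.557, 0.006]
force: [0.4, -0.2, 0.8]
finger_gap: 0.0851
gripper_force: 0.0
```

Emit:
step_arm --moves '[[[0, 0, 0.14, 0, 0, 0, 1], [0, 0, 0.14, 0, 0, 0, 1], [0, 0, 0, 0, 0, 0, 1]]]'

```text
time_s: 23.6
tool_pos: [0.5836, -0.3292, 0.1936]
tcp_rot: [-3.138, -0.127, 0.008]
force: [-0.5, 0.5, -0.7]
finger_gap: 0.0855
gripper_force: 0.0
```

```bash
python3 - <<'E'
from h import *
plan([.374,-.274,.19],94.3)
c=cap('top'); im=c['image']; h=cv2.cvtColor(im,cv2.COLOR_BGR2HSV); blobs(c,(h[...,0]<22)&(h[...,1]>60)&(h[...,2]>90),.018,150)
E
```

```text
t 23.6 ang -85.4 tilt [-0.0048  0.0005] j7 -0.2 tcp [ 0.5836 -0.3292  0.1936] F [-0.5  0.5 -0.7] | wz 0.0058 shift cm -20.48 -7.08 0.36
(33, 368) [0.241  0.6107] size [0.1385 0.1044] long 106.8
(368, 337) [ 0.2952 -0.1049] size [0.0777 0.0375] long 113.2
(448, 295) [ 0.3828 -0.2796] size [0.0231 0.0884] long 4.3
(226, 283) [0.4158 0.2   ] size [0.0845 0.0767] long 167.4
(444, 205) [ 0.5808 -0.2794] size [0.2064 0.0889] long 101.4
(19, 135) [0.7548 0.6675] size [0.0997 0.0494] long 105.2
(188, 87) [0.8608 0.2874] size [0.0608 0.0389] long 117.9
```

Emit:
step_arm --moves '[[[0, 0, 0, -1.5, -0.5, 0, 1], [0, 0, 0, -3, -1, 0.2, 1], [0, 0, 0, -3.5, -1.2, 0.3, 1], [0, 0, 0, -3.5, -1.2, 0.3, 1], [0, 0, 0, -3.5, -1.2, 0.3, 1], [0, 0, 0, -3, -1, 0.3, 1], [0, 0, 0, -1.8, -0.7, 0.3, 1], [0, 0, 0, -0.7, -0.3, 0.3, 1], [0, 0, 0, 0, 0, 0, 1], [0, 0, 0, 0, 0, 0, 1]]]'

```text
time_s: 24.65
tool_pos: [0.3748, -0.2763, 0.1755]
tcp_rot: [3.139, 0.133, -0.003]
force: [-0.5, -1.7, 0.4]
finger_gap: 0.0854
gripper_force: 0.0
```

Emit:
step_arm --moves '[[[0, 0, 0, 0, 0, 0, 1], [0, 0, 0, 0, 0, 0, 1]]]'

```text
time_s: 24.85
tool_pos: [0.3744, -0.2762, 0.1753]
tcp_rot: [3.139, 0.132, -0.005]
force: [-0.2, 1.0, 0.2]
finger_gap: 0.0853
gripper_force: 0.0
```

```bash
python3 - <<'E'
from h import *
plan([.374,-.274,.007],94.3)
c=cap('wrist','pics/w9.png'); im=c['image']; h=cv2.cvtColor(im,cv2.COLOR_BGR2HSV); blobs(c,(h[...,0]<22)&(h[...,1]>60)&(h[...,2]>60),.018,300)
E
```

```text
t 24.85 ang -85.2 tilt [-0.0029 -0.0003] j7 0.11 tcp [ 0.3744 -0.2762  0.1753] F [-0.2  1.   0.2] | wz 0.009 shift cm -0.02 -0.22 16.83
(95, 294) [ 0.2948 -0.1007] size [0.0925 0.0406] long 112.9
(325, 205) [ 0.3802 -0.2769] size [0.0881 0.018 ] long 3.8
(363, 29) [ 0.5024 -0.2904] size [0.1944 0.0021] long 100.7
```

View pics/w9.png

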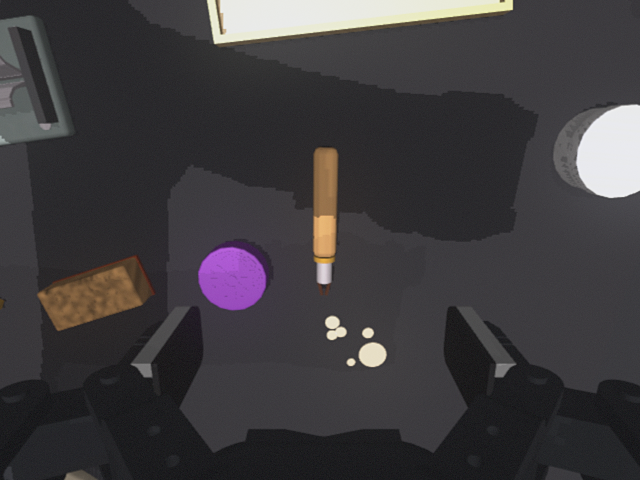

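The pen is at (325,215), nib down in the image, with the purple disc at (233,278) clear of the fingers. I grasp it near its balance point.

Emit:
step_arm --moves '[[[0, 0, 0.01, 0.15, 0.08, 3, 0.2], [0, 0, 0, 0, 0, 4, 0], [0, 0, 0, 0, 0, 4, 0], [0, 0, 0, 0, 0, 3, 0], [0, 0, 0, 0, 0, 1.8, 0], [0, 0, 0, 0, 0, 0.9, 0], [0, 0, 0, 0, 0, 0.3, 0], [0, 0, 0, 0, 0, 0, 0], [0, 0, 0, 0, 0, 0, -0.3], [0, 0, 0, 0, 0, 0, -0.5]]]'

```text
time_s: 25.9
tool_pos: [0.3734, -0.2773, 0.0179]
tcp_rot: [-3.138, -0.114, 0.012]
force: [-0.6, 0.5, 1.2]
finger_gap: 0.0215
gripper_force: 0.0
```

Emit:
step_arm --moves '[[[0, 0, 0, 0, 0, 0, -0.8], [0, 0, 0, 0, 0, 0, -0.9], [0, 0, 0, 0, 0, 0, -0.9], [0, 0, 0, 0, 0, 0, -0.9], [0, 0, 0, 0, 0, 0, -0.9]]]'

```text
time_s: 26.4
tool_pos: [0.3736, -0.2777, 0.0183]
tcp_rot: [-3.139, -0.114, 0.011]
force: [-0.4, -0.8, 7.6]
finger_gap: 0.0045
gripper_force: 3.8
```

Emit:
step_arm --moves '[[[0, 0, 0, 0, 0, -1, -0.9], [0, 0, 0, 0, 0, -3, -0.9], [0, 0, 0, 0, 0, -4, -0.9], [0, 0, 0, 0, 0, -4, -0.9], [0, 0, 0, 0, 0, -2, -0.9], [0, 0, 0, 0, 0, 0, -0.9]]]'

```text
time_s: 27.0
tool_pos: [0.3755, -0.2777, 0.1599]
tcp_rot: [3.139, 0.115, -0.006]
force: [0.6, 0.2, -0.9]
finger_gap: 0.0044
gripper_force: 0.0
```

```bash
python3 - <<'E'
from h import *
plan([.579,.281,.15],-5.2); print(state()['finger_gap'])
E
```

```text
t 27.0 ang -85.8 tilt [-0.004  -0.0003] j7 -0.22 tcp [ 0.3755 -0.2777  0.1599] F [ 0.6  0.2 -0.9] | wz -1.4065 shift cm 57.49 15.21 0.99
0.0044440330175968806
```

The speed limit cut the descent short, so the fingers closed above the pen. I check that the pen has not moved.

```bash
python3 - <<'E'
from h import *
plan([.3755,-.277,.005],94)
c=cap('wrist'); im=c['image']; h=cv2.cvtColor(im,cv2.COLOR_BGR2HSV); blobs(c,(h[...,0]<22)&(h[...,1]>60)&(h[...,2]>60),.018,300)
E
```

```text
t 27.0 ang -85.8 tilt [-0.004  -0.0003] j7 -0.22 tcp [ 0.3755 -0.2777  0.1599] F [ 0.6  0.2 -0.9] | wz 0.0037 shift cm 0.01 -0.07 15.49
(85, 305) [ 0.2951 -0.1012] size [0.0952 0.0412] long 112.9
(322, 210) [ 0.3804 -0.2763] size [0.0177 0.0885] long 4.7
(361, 25) [ 0.5023 -0.2906] size [0.1942 0.002 ] long 100.7
```

Emit:
step_arm --moves '[[[0, 0, 0, 0, 0, 1, 0], [0, 0, 0, 0, 0, 2.5, 0], [0, 0, 0, 0, 0, 2.5, 0], [0, 0, 0, 0, 0, 2.5, 0], [0, 0, 0, 0, 0, 2, 0], [0, 0, 0, 0, 0, 1.5, 0], [0, 0, 0, 0, 0, 0.5, 0], [0, 0, 0, 0, 0, 0, 0]]]'

```text
time_s: 27.85
tool_pos: [0.3719, -0.2772, 0.0312]
tcp_rot: [-3.136, -0.111, 0.016]
force: [-0.2, -1.3, -0.0]
finger_gap: 0.0429
gripper_force: 0.0
```

```bash
python3 - <<'E'
from h import *
plan([.3755,-.277,.005],94); print(state()['finger_gap'])
E
```

```text
t 27.85 ang -85.9 tilt [-0.0105  0.0035] j7 0.03 tcp [ 0.3719 -0.2772  0.0312] F [-0.2 -1.3 -0. ] | wz 0.0009 shift cm 0.36 0.01 2.62
0.04288768627909632
```

Emit:
step_arm --moves '[[[0, 0, 0, 0.1, 0, 0.6, 0], [0, 0, 0, 0.1, 0, 0.6, 0], [0, 0, 0, 0, 0, 0.6, 0], [0, 0, 0, 0, 0, 0.5, 0], [0, 0, 0, 0, 0, 0.2, 0], [0, 0, 0, 0, 0, 0, 0], [0, 0, 0, 0, 0, 0, 0]]]'

```text
time_s: 28.55
tool_pos: [0.375, -0.2772, 0.0076]
tcp_rot: [-3.138, -0.113, 0.012]
force: [1.1, 0.9, 0.5]
finger_gap: 0.043
gripper_force: 0.0
```

Emit:
step_arm --moves '[[[0, 0, 0, 0, 0, 0.1, -0.2], [0, 0, 0, 0, 0, 0, -0.4], [0, 0, 0, 0, 0, 0, -0.6], [0, 0, 0, 0, 0, 0, -0.8], [0, 0, 0, 0, 0, 0, -0.8], [0, 0, 0, 0, 0, 0, -0.8]]]'

```text
time_s: 29.15
tool_pos: [0.3751, -0.2772, 0.0067]
tcp_rot: [-3.138, -0.113, 0.012]
force: [-0.6, 0.2, 6.1]
finger_gap: 0.0171
gripper_force: 29.8
```

Emit:
step_arm --moves '[[[0, 0, 0, 0, 0, -1, -0.8], [0, 0, 0, 0, 0, -2, -0.8], [0, 0, 0, 0, 0, -2.5, -0.8], [0, 0, 0, 0, 0, -2.5, -0.8], [0, 0, 0, 0, 0, -2.5, -0.8], [0, 0, 0, 0, 0, -2.5, -0.8], [0, 0, 0, 0, 0, -2, -0.8], [0, 0, 0, 0, 0, 0, -0.8]]]'

```text
time_s: 29.95
tool_pos: [0.377, -0.2778, 0.1582]
tcp_rot: [-3.139, -0.114, 0.008]
force: [0.9, 0.3, -0.9]
finger_gap: 0.017
gripper_force: 29.5
```

```bash
python3 - <<'E'
from h import *
plan([.579,.281,.15],-5.2); print(state()['finger_gap'],state()['gripper_force'])
c=cap('wrist','pics/w10.png')
E
```

```text
t 29.95 ang -85.8 tilt [-0.0053  0.0001] j7 -0.25 tcp [ 0.377  -0.2778  0.1582] F [ 0.9  0.3 -0.9] | wz -1.4074 shift cm 57.48 15.06 0.82
0.016990330634220237 29.45539355278015
```

View pics/w10.png

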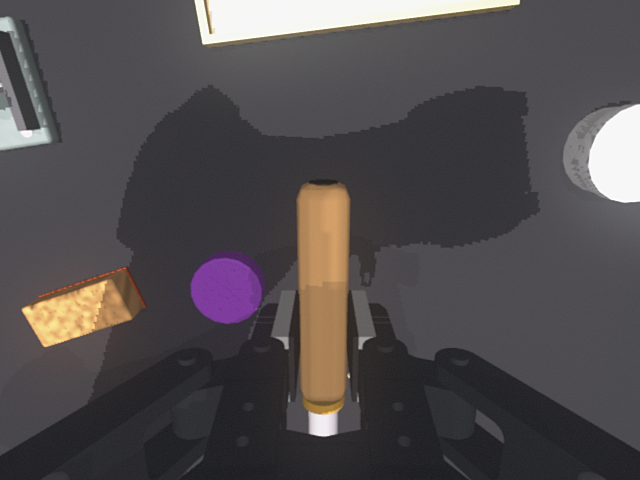

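The pen is held between the pads, in line with the tool (blunt end at row 185, nib at row 425). I turn it and carry it to the metal tray.

Emit:
step_arm --moves '[[[0, 0, -0.14, 0, 0, 0, -0.8], [0, 0, -0.14, 0, 0, 0, -0.8], [0, 0, -0.14, 0, 0, 0, -0.8], [0, 0, -0.14, 0, 0, 0, -0.8], [0, 0, -0.14, 0, 0, 0, -0.8], [0, 0, -0.14, 0, 0, 0, -0.8], [0, 0, -0.14, 0, 0, 0, -0.8], [0, 0, -0.14, 0, 0, 0, -0.8], [0, 0, -0.14, 0, 0, 0, -0.8], [0, 0, -0.14, 0, 0, 0, -0.8]]]'

```text
time_s: 31.0
tool_pos: [0.3758, -0.277, 0.1555]
tcp_rot: [-2.316, -2.11, 0.008]
force: [-0.6, -0.4, -0.1]
finger_gap: 0.0172
gripper_force: 29.5
```

Emit:
step_arm --moves '[[[0, 0, -0.007, 1.5, 0.4, 0, -0.8], [0, 0, 0, 3, 0.8, 0, -0.8], [0, 0, 0, 4, 1, 0, -0.8], [0, 0, 0, 4, 1, 0, -0.8], [0, 0, 0, 4, 1, 0, -0.8], [0, 0, 0, 4, 1, 0, -0.8], [0, 0, 0, 4, 1, 0, -0.8], [0, 0, 0, 4, 1, 0, -0.8], [0, 0, 0, 4, 1, 0, -0.8], [0, 0, 0, 4, 1, 0, -0.8]]]'

```text
time_s: 32.0
tool_pos: [0.501, 0.0794, 0.1549]
tcp_rot: [-2.315, -2.112, 0.009]
force: [1.2, -0.8, 0.4]
finger_gap: 0.0175
gripper_force: 29.5
```

Emit:
step_arm --moves '[[[0, 0, 0, 4, 1.1, 0, -0.8], [0, 0, 0, 4, 1.1, 0, -0.8], [0, 0, 0, 4, 1.1, 0, -0.8], [0, 0, 0, 4, 1.2, 0, -0.8], [0, 0, 0, 3, 1, 0, -0.8], [0, 0, 0, 2, 0.7, 0, -0.8], [0, 0, 0, 1, 0.4, 0, -0.8], [0, 0, 0, 0, 0, 0, -0.8], [0, 0, 0, 0, 0, 0, -0.8], [0, 0, 0, 0, 0, 0, -0.8]]]'

```text
time_s: 33.0
tool_pos: [0.5868, 0.2888, 0.1556]
tcp_rot: [-2.318, -2.111, 0.009]
force: [0.6, -0.1, -0.3]
finger_gap: 0.0173
gripper_force: 29.5
```

```bash
python3 - <<'E'
from h import *
plan([.580,.292,.014],-5.2); print(state()['finger_gap'])
c=cap('wrist','pics/w11.png')
E
```

```text
t 33.0 ang -5.4 tilt [-0.0088  0.001 ] j7 -0.28 tcp [0.5868 0.2888 0.1556] F [ 0.6 -0.1 -0.3] | wz -0.0028 shift cm 0.26 -0.71 14.16
0.017264835044197725
```

View pics/w11.png

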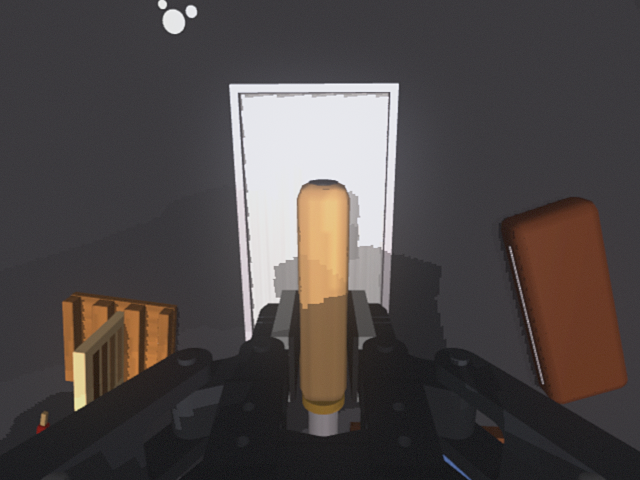

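```bash
python3 - <<'E'
from h import *
c=cap('wrist')
a=ray(c,231,85,.014);b=ray(c,399,84,.014); m=(a+b)/2; d=b-a; print(a,b,np.degrees(np.arctan2(d[1],d[0])),np.linalg.norm(d))
n=np.array([d[1],-d[0]])/np.linalg.norm(d[:2]); C=m[:2]+.1*n; print(C); plan([*(C-.011*n),.012],np.degrees(np.arctan2(d[1],d[0])))
E
```

```text
[0.53312903 0.38671126 0.014     ] [0.6422158  0.37703619 0.014     ] -5.06838586281236 0.10951497807780239
[0.57883795 0.28226473]
t 33.1 ang -5.3 tilt [-0.0082  0.0015] j7 -0.28 tcp [0.587  0.2893 0.1559] F [-0.  -0.3  0.1] | wz -0.0048 shift cm 0.33 -0.75 14.39
```

The tray rim corners are at (231,85) and (399,84), which puts its centre at (0.579, 0.282). I lower the pen.

Emit:
step_arm --moves '[[[0, 0, 0, 0.3, -0.75, 1.5, -0.8], [0, 0, 0, 0, 0, 2.5, -0.8], [0, 0, 0, 0, 0, 3, -0.8], [0, 0, 0, 0, 0, 2.5, -0.8], [0, 0, 0, 0, 0, 2, -0.8], [0, 0, 0, 0, 0, 1.3, -0.8], [0, 0, 0, 0, 0, 0.6, -0.8], [0, 0, 0, 0, 0, 0.3, -0.8], [0, 0, 0, 0, 0, 0, -0.8], [0, 0, 0, 0, 0, 0, -0.8]]]'

```text
time_s: 34.1
tool_pos: [0.5793, 0.2947, 0.0196]
tcp_rot: [-2.316, -2.113, 0.006]
force: [0.3, 0.3, 0.3]
finger_gap: 0.0168
gripper_force: 29.5
```

Emit:
step_arm --moves '[[[0, 0, 0, 0, 0, 0.15, -0.8], [0, 0, 0, 0, 0, 0.15, -0.8], [0, 0, 0, 0, 0, 0.1, -0.8], [0, 0, 0, 0, 0, 0, -0.8], [0, 0, 0, 0, 0, 0, -0.8]]]'

```text
time_s: 34.6
tool_pos: [0.5788, 0.2945, 0.0147]
tcp_rot: [-2.316, -2.113, 0.008]
force: [0.6, 0.1, -1.8]
finger_gap: 0.017
gripper_force: 29.5
```

Emit:
step_arm --moves '[[[0, 0, 0, 0, 0, 0.1, -0.8], [0, 0, 0, 0, 0, 0.1, -0.8], [0, 0, 0, 0, 0, 0.1, -0.8], [0, 0, 0, 0, 0, 0, -0.8], [0, 0, 0, 0, 0, 0, -0.8]]]'

```text
time_s: 35.1
tool_pos: [0.5788, 0.2946, 0.0119]
tcp_rot: [-2.316, -2.113, 0.007]
force: [-0.3, 0.6, 2.4]
finger_gap: 0.0168
gripper_force: 29.8
```

Emit:
step_arm --moves '[[[0, 0, 0, 0, 0, 0, -0.5], [0, 0, 0, 0, 0, 0, -0.2], [0, 0, 0, 0, 0, 0, 0], [0, 0, 0, 0, 0, -1, 0], [0, 0, 0, 0, 0, -3, 0], [0, 0, 0, 0, 0, -4, 0], [0, 0, 0, 0, 0, -4, 0], [0, 0, 0, 0, 0, -4, 0], [0, 0, 0, 0, 0, -2, 0], [0, 0, 0, 0, 0, 0, 0]]]'

```text
time_s: 36.1
tool_pos: [0.5818, 0.2947, 0.1959]
tcp_rot: [-2.317, -2.113, -0.002]
force: [-0.6, 0.0, 0.8]
finger_gap: 0.0425
gripper_force: 0.0
```

```bash
python3 - <<'E'
from h import *
plan([.4145,.203,.22],-12.4)
c=cap('wrist'); im=c['image']; h=cv2.cvtColor(im,cv2.COLOR_BGR2HSV); blobs(c,(h[...,0]<22)&(h[...,1]>60)&(h[...,2]>60),.023,300)
E
```

```text
t 36.1 ang -5.3 tilt [-0.003   0.0048] j7 -0.31 tcp [0.5818 0.2947 0.1959] F [-0.6  0.   0.8] | wz 0.1245 shift cm -12.55 -14.37 -2.41
(145, 323) [0.4197 0.2121] size [0.0794 0.0824] long 171.3
(548, 288) [0.7612 0.2101] size [0.0587 0.1582] long 107.0
(319, 204) [0.5777 0.3012] size [0.0158 0.0876] long 85.0
```

Emit:
step_arm --moves '[[[0, 0, 0.125, 0, 0, 0, 0], [0, 0, 0, -1.2, -1.4, -0.3, 0], [0, 0, 0, -2.2, -2.5, -0.3, 0], [0, 0, 0, -2.5, -2.9, -0.3, 0], [0, 0, 0, -2.5, -2.9, 0, 0], [0, 0, 0, -2.2, -2.5, 0, 0], [0, 0, 0, -1.2, -1.4, 0, 0], [0, 0, 0, -0.75, -0.8, 0, 0], [0, 0, 0, 0, 0, 0, 0], [0, 0, 0, 0, 0, 0, 0]]]'

```text
time_s: 37.15
tool_pos: [0.4136, 0.2032, 0.2019]
tcp_rot: [-2.444, -1.965, 0.007]
force: [-0.7, 0.1, -0.7]
finger_gap: 0.0426
gripper_force: 0.0
```

Emit:
step_arm --moves '[[[0, 0, 0, 0, 0, 0, 0], [0, 0, 0, 0, 0, 0, 0]]]'

```text
time_s: 37.35
tool_pos: [0.4135, 0.203, 0.2018]
tcp_rot: [-2.444, -1.965, 0.008]
force: [-0.7, -0.2, -0.7]
finger_gap: 0.0428
gripper_force: 0.0
```

```bash
python3 - <<'E'
from h import *
plan([.4145,.203,.20],-12.4)
c=cap('wrist','pics/w12.png'); im=c['image']; h=cv2.cvtColor(im,cv2.COLOR_BGR2HSV)
print('pale'); blobs(c,(h[...,0]<40)&(h[...,1]<130)&(h[...,2]>130),.066,200)
print('brown');blobs(c,(h[...,0]<22)&(h[...,1]>60)&(h[...,2]>60),.018,300)
E
```

```text
t 37.35 ang -12.4 tilt [-0.0076  0.0013] j7 -0.42 tcp [0.4135 0.203  0.2018] F [-0.7 -0.2 -0.7] | wz -0.0001 shift cm 0.02 0.1 0.18
pale
(621, 417) [ 0.6112 -0.0044] size [0.0284 0.0373] long 89.7
(22, 414) [0.1375 0.0996] size [0.0352 0.0513] long 66.8
(624, 332) [0.6143 0.073 ] size [0.0228 0.0412] long 89.7
(327, 225) [0.4136 0.2017] size [0.0601 0.0083] long 76.1
(522, 48) [0.5561 0.2868] size [0.0144 0.0547] long 85.7
(507, 69) [0.5459 0.2757] size [0.0132 0.0832] long 93.9
brown
(620, 416) [ 0.6413 -0.0501] size [0.0359 0.0493] long 89.7
(622, 331) [0.6447 0.0399] size [0.0301 0.0543] long 89.7
(571, 300) [0.6017 0.0775] size [0.1161 0.0595] long 44.6
(327, 214) [0.4128 0.1975] size [0.0884 0.0802] long 74.7
(518, 48) [0.5756 0.2892] size [0.0204 0.0656] long 85.7
```

View pics/w12.png

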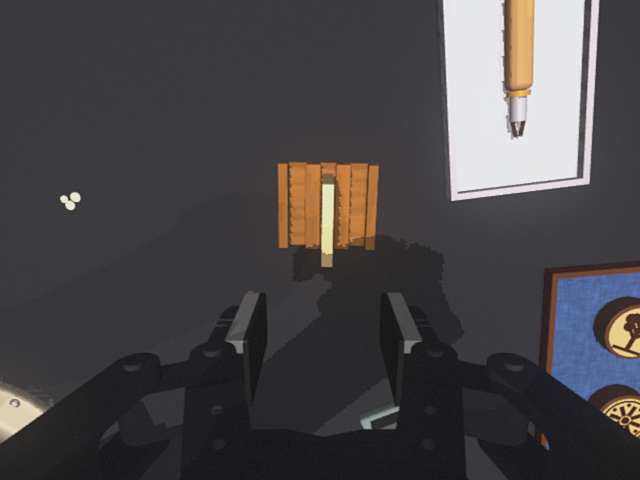

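The tile top strip is at (327,225), centred between the fingers. I measure it at (0.4136, 0.2017), 60 x 8 mm. The pen lies lengthwise in its tray. I go down to grip the tile's upper part.

Emit:
step_arm --moves '[[[0, 0, 0.01, -0.13, 0.04, 1.5, 0], [0, 0, 0, 0, 0, 2.5, 0], [0, 0, 0, 0, 0, 2.5, 0], [0, 0, 0, 0, 0, 2.5, 0], [0, 0, 0, 0, 0, 2.5, 0], [0, 0, 0, 0, 0, 2, 0], [0, 0, 0, 0, 0, 1.3, 0], [0, 0, 0, 0, 0, 0.5, 0], [0, 0, 0, 0, 0, 0, 0], [0, 0, 0, 0, 0, 0, 0]]]'

```text
time_s: 38.4
tool_pos: [0.4119, 0.2015, 0.0493]
tcp_rot: [-2.454, -1.952, 0.008]
force: [-0.3, -0.5, 0.3]
finger_gap: 0.0425
gripper_force: 0.0
```

```bash
python3 - <<'E'
from h import *
plan([.4136,.2017,.043],-13)
c=cap('wrist'); im=c['image']; h=cv2.cvtColor(im,cv2.COLOR_BGR2HSV)
blobs(c,(h[...,0]<40)&(h[...,1]<130)&(h[...,2]>110),.066,200)
E
```

```text
t 38.4 ang -13.0 tilt [-0.0077  0.0017] j7 -0.2 tcp [0.4119 0.2015 0.0493] F [-0.3 -0.5  0.3] | wz 0.0001 shift cm 0.05 0.16 0.63
(332, 310) [0.4151 0.2074] size [0.0079 0.0726] long 77.9
(589, 104) [0.5026 0.2556] size [0.0584 0.0011] long 84.8
```

Emit:
step_arm --moves '[[[-0.007, 0, 0, 0.05, 0.2, 0.3, 0], [0, 0, 0, 0, 0, 0.3, 0], [0, 0, 0, 0, 0, 0, -0.3], [0, 0, 0, 0, 0, 0, -0.5], [0, 0, 0, 0, 0, 0, -0.7], [0, 0, 0, 0, 0, 0, -0.9], [0, 0, 0, 0, 0, 0, -1], [0, 0, 0, 0, 0, 0, -1], [0, 0, 0, 0, 0, 0, -1]]]' --squeeze 50

```text
time_s: 39.35
tool_pos: [0.4137, 0.2015, 0.043]
tcp_rot: [-2.458, -1.955, 0.001]
force: [-0.9, -0.3, 3.6]
finger_gap: 0.0066
gripper_force: 51.5
```

```bash
python3 - <<'E'
from h import *
s=state();print(s['finger_gap'],s['gripper_force'])
plan([.4475,-.041,.15],12.5)
E
```

```text
0.006594291560365012 51.539509892463684
t 39.35 ang -13.0 tilt [-0.0011  0.0001] j7 -0.2 tcp [0.4137 0.2015 0.043 ] F [-0.9 -0.3  3.6] | wz -0.4448 shift cm -24.41 -1.95 -10.7
```

Emit:
step_arm --moves '[[[0, 0, 0, 0, 0, -1, -1], [0, 0, 0, 0, 0, -2, -1], [0, 0, 0, 0, 0, -2.5, -1], [0, 0, 0, 0, 0, -2.5, -1], [0, 0, 0, 0, 0, -2, -1], [0, 0, 0, 0, 0, -1, -1], [0, 0, -0.12, 0, 0, 0, -1], [0, 0, -0.12, 0, 0, 0, -1], [0, 0, -0.12, 0, 0, 0, -1], [0, 0, -0.085, 0, 0, 0, -1]]]'

```text
time_s: 40.35
tool_pos: [0.4135, 0.2015, 0.153]
tcp_rot: [-1.959, -2.454, 0.002]
force: [0.3, 0.1, -0.2]
finger_gap: 0.0068
gripper_force: 51.1
```

```bash
python3 - <<'E'
from h import *
plan([.460,-.11,.155],12.5)
E
```

```text
t 40.35 ang 12.8 tilt [-0.0016 -0.0001] j7 -0.02 tcp [0.4135 0.2015 0.153 ] F [ 0.3  0.1 -0.2] | wz 0.0052 shift cm -31.42 -2.2 -0.2
```

Emit:
step_arm --moves '[[[0, 0, 0, -1.5, -0.1, 0, -1], [0, 0, 0, -3, -0.2, 0, -1], [0, 0, 0, -4, -0.3, 0, -1], [0, 0, 0, -4, -0.3, 0, -1], [0, 0, 0, -4, -0.3, 0, -1], [0, 0, 0, -4, -0.3, 0, -1], [0, 0, 0, -4, -0.3, 0, -1], [0, 0, 0, -3.5, -0.2, 0, -1], [0, 0, 0, -2.4, -0.1, 0, -1], [0, 0, 0, -1, -0.1, 0, -1]]]'

```text
time_s: 41.35
tool_pos: [0.4603, -0.1123, 0.1529]
tcp_rot: [-1.97, -2.447, 0.002]
force: [0.1, 0.4, 0.1]
finger_gap: 0.0069
gripper_force: 51.1
```

Emit:
step_arm --moves '[[[0, 0, 0, 0, 0, 0, -1], [0, 0, 0, 0, 0, 0, -1], [0, 0, 0, 0, 0, 0, -1]]]'

```text
time_s: 41.65
tool_pos: [0.4601, -0.1082, 0.1528]
tcp_rot: [-1.962, -2.451, 0.001]
force: [1.1, 0.5, -0.1]
finger_gap: 0.0068
gripper_force: 51.1
```

```bash
python3 - <<'E'
from h import *
plan([.4475,-.041,.15],12.5)
c=cap('wrist','pics/w13.png'); im=c['image']
p=np.array(proj(c,[.4475,-.041,.012])); print(p)
np.save('W13.npy',c['W'])
x0,y0=max(0,int(p[0])-130),max(0,int(p[1])-100); print(x0,y0)
cv2.imwrite('pics/clip.png',cv2.resize(im[y0:y0+200,x0:x0+266],None,fx=3,fy=3,interpolation=cv2.INTER_CUBIC))
E
```

```text
t 41.65 ang 12.6 tilt [-0.0019  0.0006] j7 0.6 tcp [ 0.4601 -0.1082  0.1528] F [ 1.1  0.5 -0.1] | wz 0.0023 shift cm 6.84 0.23 0.28
[328.9836802  123.84194259]
198 23
```

View pics/clip.png

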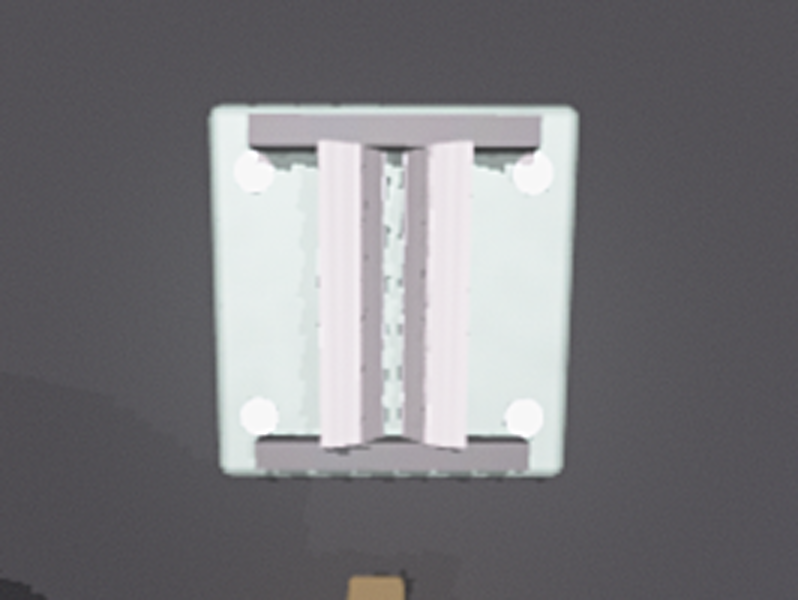

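The clip crop shows the foot corners at (212,107), (578,107), (563,472) and (222,472). The jaw tops run from (318,141) to (322,446) and from (472,143) to (466,446), with the gap centred near column 394. The held tile's edge shows at (377,577).

```bash
python3 - <<'E'
from h import *
c=cap('wrist'); f=lambda u,v,z: ray(c,198+u/3,23+v/3,z)[:2]
def rep(n,q,z):
    P=np.array([f(u,v,z) for u,v in q]); d=(P[0]-P[3])+(P[1]-P[2]); C=P.mean(0)
    print(n,C.round(4),'y-axis-90',round(np.degrees(np.arctan2(d[1],d[0]))-90,2),'w',np.linalg.norm(P[1]-P[0]).round(4),np.linalg.norm(P[2]-P[3]).round(4),'l',np.linalg.norm(P[0]-P[3]).round(4)); return C
C=rep('foot',[(212,107),(578,107),(563,472),(222,472)],.012)
J=rep('jaw',[(318,141),(472,143),(466,446),(322,446)],.044)
rep('slot',[(383,150),(405,150),(405,437),(384,437)],.02)
m=cv2.cvtColor(c['image'],cv2.COLOR_BGR2GRAY)
h=cv2.cvtColor(c['image'],cv2.COLOR_BGR2HSV); msk=(h[...,0]<35)&(h[...,1]>50)&(h[...,2]>90); msk[:,:260]=0; msk[:,390:]=0
for r in range(216,420,12):
    k=np.where(msk[r])[0]
    if len(k): print(r,k.min(),k.max(),end=' | ')
print(); s=state(); M=R.from_rotvec(s['tcp_rot']).as_matrix(); t=s['tool_pos']
for zz in (.023,-.037): 
    for xx in (-.03,.03): print('tile pt',xx,zz,np.round(proj(c,t+M@np.array([xx,0,-zz])),1))
plan([*((C+J)/2),.11],None)
E
```

```text
foot [ 0.4475 -0.0398] y-axis-90 12.48 w 0.078 0.0786 l 0.0778
jaw [ 0.4473 -0.0401] y-axis-90 12.69 w 0.0293 0.0293 l 0.0577
slot [ 0.4476 -0.04  ] y-axis-90 12.99 w 0.0046 0.0047 l 0.0595
216 314 332 | 228 313 333 | 240 312 334 | 252 311 335 | 264 310 336 | 276 310 336 | 288 310 336 | 300 310 336 | 312 311 335 | 324 312 334 | 336 312 389 | 348 312 389 | 360 312 334 | 372 313 333 | 384 312 334 | 396 312 334 | 408 312 342 | 
tile pt -0.03 0.023 [327.2 421.4]
tile pt 0.03 0.023 [327.7 259.3]
tile pt -0.03 -0.037 [325.9 334.8]
tile pt 0.03 -0.037 [326.2 215.4]
t 41.75 ang 12.6 tilt [-0.0016  0.0004] j7 0.6 tcp [ 0.4602 -0.1085  0.1528] F [-0.  -0.2 -1. ] | wz -0.0 shift cm 6.96 0.25 4.28
```

View pics/w13.png

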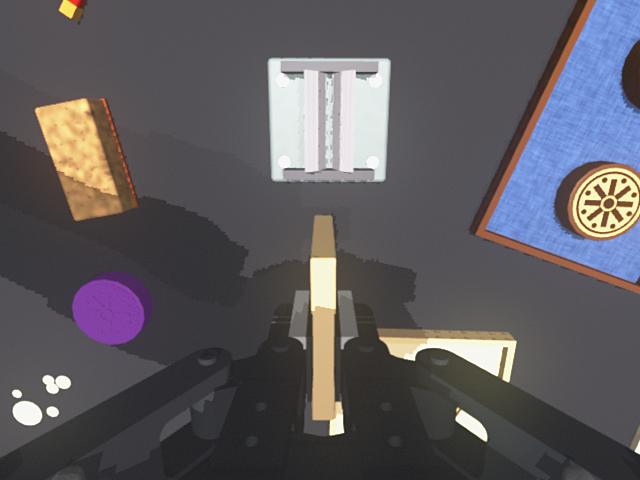

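The tile hangs straight, centred on column 323 at both top and bottom. That gives the camera's sideways bias of about 1.4 mm, so I aim at (0.449, -0.0396).

Emit:
step_arm --moves '[[[0, 0, 0, 1, 0.1, 0, -1], [0, 0, 0, 1.5, 0.1, 0, -1], [0, 0, 0, 1.5, 0.1, 0, -1], [0, 0, 0, 1.5, 0.09, 0, -1], [0, 0, 0, 1, 0, 0, -1], [0, 0, 0, 0.46, 0, 0.5, -1], [0, 0, 0, 0, 0, 1.5, -1], [0, 0, 0, 0, 0, 1.5, -1], [0, 0, 0, 0, 0, 1, -1], [0, 0, 0, 0, 0, 0, -1]]]'

```text
time_s: 42.75
tool_pos: [0.4484, -0.0412, 0.1068]
tcp_rot: [-1.965, -2.448, 0.004]
force: [0.6, 0.3, -0.6]
finger_gap: 0.0071
gripper_force: 51.1
```

Emit:
step_arm --moves '[[[0, 0, 0, 0, 0, 0, -1], [0, 0, 0, 0, 0, 0, -1], [0, 0, 0, 0, 0, 0, -1]]]'

```text
time_s: 43.05
tool_pos: [0.4493, -0.0411, 0.1084]
tcp_rot: [-1.966, -2.45, 0.0]
force: [-0.2, -0.4, -0.1]
finger_gap: 0.0068
gripper_force: 51.1
```

```bash
python3 - <<'E'
from h import *
plan([.4489,-.0396,.085],12.6); print(state()['finger_gap'])
E
```

```text
t 43.05 ang 12.5 tilt [-0.0003  0.    ] j7 0.51 tcp [ 0.4493 -0.0411  0.1084] F [-0.2 -0.4 -0.1] | wz -0.0017 shift cm 0.15 -0.0 2.34
0.006833264970877453
```

Emit:
step_arm --moves '[[[0, 0, 0, 0.15, 0, 0.5, -1], [0, 0, 0, 0, 0, 0.6, -1], [0, 0, 0, 0, 0, 0.6, -1], [0, 0, 0, 0, 0, 0.5, -1], [0, 0, 0, 0, 0, 0.4, -1], [0, 0, 0, 0, 0, 0.3, -1], [0, 0, 0, 0, 0, 0.3, -1], [0, 0, 0, 0, 0, 0, -1], [0, 0, 0, 0, 0, 0, -1]]]'

```text
time_s: 43.95
tool_pos: [0.4486, -0.0396, 0.0759]
tcp_rot: [-1.966, -2.449, 0.001]
force: [-0.3, -1.0, -0.7]
finger_gap: 0.0072
gripper_force: 51.1
```

```bash
python3 - <<'E'
from h import *
plan([.4489,-.0396,.049],12.6); print(state()['finger_gap'])
E
```

```text
t 43.95 ang 12.5 tilt [-0.0014 -0.    ] j7 0.53 tcp [ 0.4486 -0.0396  0.0759] F [-0.3 -1.  -0.7] | wz -0.0017 shift cm -0.01 0.03 2.69
0.007207459917450311
```

Inside the mouth with no side force. I press on.

Emit:
step_arm --moves '[[[0, 0, 0, 0, 0.02, 0.2, -1], [0, 0, 0, 0, 0, 0.3, -1], [0, 0, 0, 0, 0, 0.3, -1], [0, 0, 0, 0, 0, 0.2, -1], [0, 0, 0, 0, 0, 0.2, -1], [0, 0, 0, 0, 0, 0.2, -1], [0, 0, 0, 0, 0, 0.2, -1], [0, 0, 0, 0, 0, 0.2, -1], [0, 0, 0, 0, 0, 0, -1], [0, 0, 0, 0, 0, 0, -1]]]'

```text
time_s: 44.95
tool_pos: [0.4486, -0.0396, 0.0577]
tcp_rot: [-1.965, -2.449, 0.002]
force: [-0.1, -0.8, -2.6]
finger_gap: 0.0069
gripper_force: 50.8
```

Emit:
step_arm --moves '[[[0, 0, 0, 0, 0, 0.2, -1], [0, 0, 0, 0, 0, 0.2, -1], [0, 0, 0, 0, 0, 0.2, -1], [0, 0, 0, 0, 0, 0, -1], [0, 0, 0, 0, 0, 0, -1]]]'

```text
time_s: 45.45
tool_pos: [0.4486, -0.0395, 0.0517]
tcp_rot: [-1.965, -2.449, 0.002]
force: [0.4, 0.1, -2.3]
finger_gap: 0.0068
gripper_force: 50.8
```

Emit:
step_arm --moves '[[[0, 0, 0, 0, 0, 0.1, -1], [0, 0, 0, 0, 0, 0.1, -1], [0, 0, 0, 0, 0, 0.1, -1], [0, 0, 0, 0, 0, 0.1, -1], [0, 0, 0, 0, 0, 0, -1], [0, 0, 0, 0, 0, 0, -1]]]'

```text
time_s: 46.05
tool_pos: [0.4489, -0.0395, 0.0489]
tcp_rot: [-1.966, -2.45, -0.0]
force: [-2.8, 0.0, 24.2]
finger_gap: 0.0068
gripper_force: 54.5
```

Home contact at TCP z 0.0489, as predicted. I ease the load, release and rise.

Emit:
step_arm --moves '[[[0, 0, 0, 0, 0, -0.1, -1], [0, 0, 0, 0, 0, 0, -0.7], [0, 0, 0, 0, 0, 0, -0.5], [0, 0, 0, 0, 0, 0, -0.4], [0, 0, 0, 0, 0, -0.5, -0.4], [0, 0, 0, 0, 0, -1.5, -0.4], [0, 0, 0, 0, 0, -2.5, -0.4], [0, 0, 0, 0, 0, -3, 0], [0, 0, 0, 0, 0, -3, 0], [0, 0, 0, -1, 0, -2, 0]]]'

```text
time_s: 47.05
tool_pos: [0.451, -0.0485, 0.1758]
tcp_rot: [-1.964, -2.451, -0.0]
force: [0.0, 0.8, -0.5]
finger_gap: 0.0427
gripper_force: 0.0
```

Emit:
step_arm --moves '[[[0, 0, 0, -2, 0, -1, 0], [0, 0, 0, -2, 0, 0, 0], [0, 0, 0, -1, 0, 0, 0], [0, 0, 0, 0, 0, 0, 0], [0, 0, 0, 0, 0, 0, 0], [0, 0, 0, 0, 0, 0, 0]]]'

```text
time_s: 47.65
tool_pos: [0.4615, -0.0972, 0.1835]
tcp_rot: [-1.964, -2.449, 0.002]
force: [0.4, 0.1, -0.3]
finger_gap: 0.0427
gripper_force: 0.0
```

```bash
python3 - <<'E'
from h import *
plan([.4489,-.0396,.0489],12.6)
c=cap('wrist','pics/w14.png'); im=c['image']; h=cv2.cvtColor(im,cv2.COLOR_BGR2HSV)
blobs(c,(h[...,0]<40)&(h[...,1]>45)&(h[...,2]>110),.072,200)
s=cap('scene','pics/scene1.png'); im=s['image']
ys,xs=slice(180,300),slice(240,400)
cv2.imwrite('pics/fin.png',np.hstack([cv2.resize(im[200:300,240:360],(480,400),interpolation=2),cv2.resize(c['image'][60:260,240:400],(320,400),interpolation=2)]))
for z in (.012,.042,.072):
  for o in (-.03,.03):
    print(z,o,np.round(proj(s,[.4489-.218*o,-.0396+.976*o,z]),1))
E
```

```text
t 47.65 ang 12.6 tilt [-0.0024  0.0004] j7 0.56 tcp [ 0.4615 -0.0972  0.1835] F [ 0.4  0.1 -0.3] | wz -0.0006 shift cm 5.89 0.03 13.46
(470, 457) [ 0.6084 -0.2456] size [0.0097 0.0416] long 108.5
(626, 380) [ 0.6955 -0.1567] size [0.0619 0.0044] long 93.5
(461, 343) [ 0.5714 -0.1535] size [0.0314 0.0441] long 7.8
(362, 378) [ 0.5107 -0.1982] size [0.0514 0.0956] long 105.5
(572, 207) [ 0.6097 -0.0461] size [0.0433 0.0433] long 137.1
(106, 169) [ 0.3209 -0.0866] size [0.0385 0.065 ] long 113.1
(619, 86) [0.609 0.027] size [0.0227 0.0443] long 114.7
(588, 153) [ 0.6072 -0.018 ] size [0.1454 0.1029] long 83.1
(99, 20) [ 0.3103 -0.0033] size [0.0282 0.0076] long 67.1
0.012 -0.03 [287.  258.7]
0.012 0.03 [308.1 240.4]
0.042 -0.03 [286.2 247.9]
0.042 0.03 [307.8 229.5]
0.072 -0.03 [285.4 236.6]
0.072 0.03 [307.5 218.1]
```

View pics/fin.png

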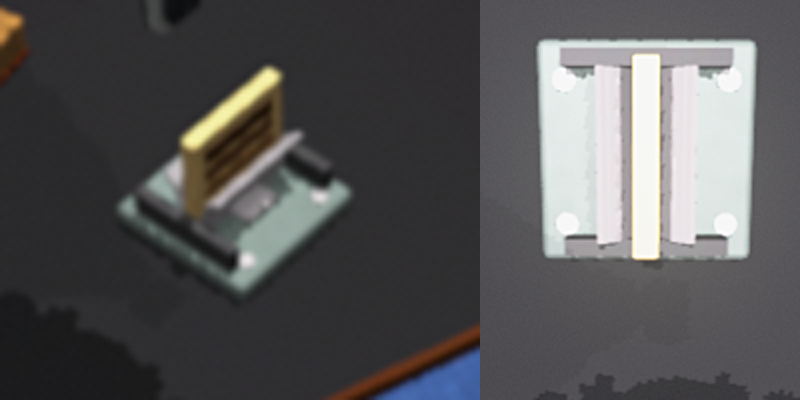

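The tile stands upright in the jaws. In the scene crop its top corners are at (184,148) and (271,70); the predicted home positions are (182,146) and (270,72). I check the centring along the jaws.

```bash
python3 - <<'E'
from h import *
c=cap('wrist'); f=lambda u,v,z: ray(c,240+(u-480)/2,60+v/2,z)[:2]
P=[f(646,54,.072),f(646,260,.072)]; F=[f(538,40,.012),f(756,40,.012),f(749,259,.012),f(545,259,.012)]
J=[f(608,65,.044),f(684,65,.044),f(683,244,.044),f(609,244,.044)]
t=np.mean(P,0);b=np.radians(12.6);X=np.array([-np.sin(b),np.cos(b)]);Y=np.array([np.cos(b),np.sin(b)])
for n,q in(('foot',F),('jaw',J)):
    d=t-np.mean(q,0); print(n,'along jaws mm',1e3*d@X,'across',1e3*d@Y)
print(np.linalg.norm(P[0]-P[1]))
T=cap('top','pics/topF.png')
E
```

```text
foot along jaws mm 0.356695800905631 across -0.304555510955158
jaw along jaws mm 0.26370602568951973 across 0.030035914525196484
0.060531972377158266
```

View pics/topF.png

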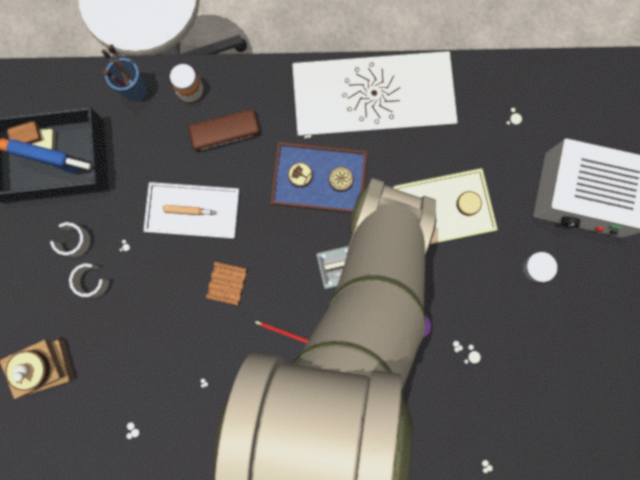

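The top view shows both burned rounds in the blue tray at (300,175) and (341,178), and the pen lengthwise at (190,211). The bare round is at (469,203), the tile is in the clip, and the robot is clear of everything. The tile is within 0.4 mm of centre along the jaws. I hand the job in.

```bash
python3 -c "
from h import *
s=state();print(s['time_s'],s['gripper_force'],s['force'])
print(workorder.job_done())"
```

```text
47.85 0.0 [-0.1071382   0.31845617  0.89419483]
the job is handed in; nothing more can be done
None
```

The job is handed in at 47.9 s (limit 125 s): both burned rounds, the bare round and the pen are set down in their trays, and the tile stands upright in the clip on its foot, within 0.4 mm of centre along the jaws.

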